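# Lid the tomato tubs and send them down the pass lane

### The job

Close every tub of cherry tomatoes on the mat with a green lid from the spring-loaded lid rack, seated flat on the rim, and send each closed tub to the pick-up side: set it lengthwise on the yellow tipping tray and let go, so that its weight tips the tray and it slides down the lane. Never put a tub into the sloped lane by hand. Finish with every tub at rest in the lane with its lid on and the tray back level, and leave the bowl, the plate and the pot alone.

Things in the scene. Friction and masses are not known exactly. Their poses are not given: they have to be found in the camera images.
- pass_lane: fixed pass lane. Origin on the counter right below the middle of its tipping tray, x pointing downhill (away from the tray, along the lane), z up. Beyond the tray a polished lane, 88 mm wide inside with 30 mm rails, falls at 15 degrees from x = 62 mm, z = 128 mm to a rubber end stop, 440 mm further down; it holds four tubs nose to tail, lengthwise. Tubs slide by themselves on lane and tray
- tip_tray (a joint): angle of the yellow tipping tray at the head of the lane, rad: 0 level (empty, held up by a light return spring), 0.32 fully tipped towards the lane. Any tub let go on it tips it by its weight within a second and slides down the lane; the tray then comes back to level by itself. Its pivot lies 40 mm uphill of its middle
- tray_mid (a point): middle of the yellow tray's upper surface (166 mm above the counter when level). The tray moves with its joint; when level its floor is 130 mm long (along the lane's x) and 84 mm wide between side rails 10 mm high, with a lip 12 mm high at the uphill end, so a tub goes on it lengthwise
- lid_rack: fixed steel lid rack, 160 x 110 mm foot. Origin at the centre of its underside, on the counter; x along the lids' length. End plates and corner lips (146 mm high) guide the stack; the middle 80 mm of both long sides is open, so a lid can be taken by its long edges (68 mm apart) and lifted straight up. It lies on one side of the lane, the mat on the other, either way round
- lid_lift (a joint): height of the sprung platform under the stack of lids, m: 0 with five lids, rising 17 mm for each lid taken, so that the upper face of the top lid always stands about 150 mm above the counter. The spring is soft (20 N/m): pressing on the stack sinks it
- prep_mat: fixed blue mat 300 x 300 x 2 mm; origin at the centre of its underside. The tubs start on it
- tub1: portion tub: white open-topped plastic box 104 x 70 mm, 55 mm high, about 0.25 kg, with red cherry tomatoes inside below the rim. Origin at the centre of its underside, x along its 104 mm length, z up. Side walls 5 mm, end walls 6 mm, so the mouth is 92 x 60 mm. It may be absent
- tub2: portion tub like tub1; it may be absent
- tub3: portion tub like tub1; it may be absent
- tub4: portion tub like tub1; it may be absent
- tub1_seat (a point): point of tub1, on its upright axis 48 mm above its origin: where the origin of a seated lid lies
- tub2_seat (a point): point of tub2, on its upright axis 48 mm above its origin: where the origin of a seated lid lies
- tub3_seat (a point): point of tub3, on its upright axis 48 mm above its origin: where the origin of a seated lid lies
- tub4_seat (a point): point of tub4, on its upright axis 48 mm above its origin: where the origin of a seated lid lies
- lid1: green lid, 35 g: plate 102 x 68 x 10 mm over a plug 84 x 53 x 7 mm. Origin at the centre of the plug's underside, x along its length, z up. On a tub the plug sits in the mouth (3.5 to 4 mm play each side), the plate lies on the rim, and the closed tub is 65 mm high. The plate is 1 mm narrower than the tub each side: fingertips reaching below it would meet the rim
- lid2: lid like lid1; at the start number 2 from the top of the stack in the rack
- lid3: lid like lid1; at the start number 3 from the top of the stack in the rack
- lid4: lid like lid1; at the start number 4 from the top of the stack in the rack
- lid5: lid like lid1; at the start number 5 from the top of the stack in the rack
- bowl: white bowl of lemons, 130 mm across, 58 mm high, origin at the centre of its underside; leave alone
- plate: white plate, 140 mm across, 18 mm high, origin at the centre of its underside; leave alone
- pot: steel saucepan, 160 mm across, 75 mm high, origin at the centre of its underside; leave alone
Mind the look-alikes: they are no part of the job. Leave any orange or red look-alike of the lid1 alone.

How it is judged:
By the outcome, as a careful person would: the job done as asked, in the order asked, and still so for the second after the job is handed in, with the robot touching nothing.
Of tub1, tub2, tub3, tub4 only 3 to 4 are there at a start; the rules pass over those that are not, and their reading is None.
At some moment in a run one of tub1, tub2, tub3, tub4 may be knocked a few centimetres aside while the robot is not near it.
Once in a run the grip may slacken for a moment while it holds something.
It also fails if it takes over 210 s, if anything falls off the work surface, if the arm or the gripper's body presses on something with over 40 N, if the wrist force passes 120 N, or if a joint passes its speed limit or range.

### The arm

A 7-joint arm with a two-finger parallel gripper is mounted at the origin on the work surface. World frame = base frame: x ahead of the robot, y to its left, z up, the work surface at z = 0. Lengths are in m, angles in rad, forces in N, time in s.
With the tool pointing down it reaches from about 0.425 to 0.875 m from the base axis. Payload 4.7 kg.
Tool frame: the origin (TCP) lies at the very end of the fingers, on their centre line; the grasp point (between the pads) lies 19 mm behind it (grip_point_offset is the distance from the TCP to the grasp point, in m); x points along the fingers, z is the direction in which the jaws open and shut, and the axes are right-handed (so a half turn about x gives the same grasp; the last joint's range is limited). The gripper opens to 87 mm and grips with 3 to 60 N. Pads are 19 mm wide; open, the fingers measure 117 mm over their backs; the gripper's body (75 mm by 190 mm) begins 51 mm behind the grasp point.
Start: joints at [1.225, 0.321, -0.07, 1.45, 0.023, 1.371, -0.057], TCP at [0.229, -0.608, 0.223] pointing down, gripper open.
Joint ranges: [-2.86, 2.86], [-0.3, 2.09], [-1.38, 1.24], [0.06, 2.45], [-1.56, 4.7], [0.09, 2.05], [-2.69, 2.69]. Speed limits (rad/s): [2.57, 2.57, 3.14, 3.14, 3.14, 3.14, 3.14].

### API

Orientations are given as a rotation vector (axis times angle).
In Python, from bench import get_state, get_image, calibration, close_job, grip_point_offset gives the robot as it stands.
- The arm moves only by the tool play_rows, never from a script. Its argument "targets" is a list of rows, each an object with "claw": the closure, from 0 (fully open) to 1 (shut); "linear": the shift along the tool's x, y, z as a fraction of full scale, a list of three; "rotation": the turn, a rotation vector about the tool's x, y, z as a fraction of full scale, a list of three. In form: [{"claw": claw, "linear": [x, y, z], "rotation": [wx, wy, wz]}, ...]. A call has 1 to 10 rows; each row shifts and turns the pose as measured when the row begins, along the tool's axes as they then stand; what a row does not reach is not made up. Full scale, the value 1, is 2.5 cm for a shift and 90 degrees for a turn. A row lasts 1/12 s, in which the tool goes at most 41.7 mm and 7.16 degrees, less where a joint would pass 70% of its speed; a pose out of reach is approached as far as the arm can. A call with a number of a shift or a turn outside -1 to 1 is refused whole. A call with a gripper value outside its range is refused whole. The fingers move at their own pace and stop on an object; "newtons" is the grip in N (left out, the last holds). Time passes only in rows, so rows that do not move let the fingers close. It gives the time, the measured TCP pose, the force and the opening at its end, in the units of the state.
- get_state(): the state, without advancing time (a new reading comes with each control period).
- get_image(name): name is "side" or "top" or "wrist"; returns the picture (480x640x3 uint8, blue, green, red); there is no depth.
- calibration(name): a dict with "fx", "fy", "cx", "cy" (pixels), "rvec" (rotation vector, rad) and "tvec" (3), from world to camera coordinates, as OpenCV has them; the wrist camera has in their place "hand_eye" (4x4, takes a point from camera to tool coordinates, whose origin is the TCP and whose axes are the tool frame's). Camera axes: x right, y down, z forward; pixel columns grow to the right and rows downward; lengths in m; the calibration is good to about 2 mm. A picture is of the moment at which its call begins: read the wrist's pose just before it. calibration takes no time and is no camera call.
- close_job(): hands the job in, once; it reports no verdict.
The state is a dict: "time": time; "joint_positions": joint angles; "qd": joint speeds; "joint_torque": joint torques, N m; "position": TCP position; "tool_rot": TCP orientation; "ft_force": force on the tool from outside, world axes, zero at the start; "torque": the same for the moment, N m; "grip_width": opening from 0.0 (shut) to 1.0 (fully open).
Only numpy, scipy, OpenCV 4.12 (cv2) and the standard library are available. Lean on these libraries where they do the work, as an engineer would, in place of code of your own. Each camera call takes 0.05 s, during which the arm holds its last target. There are 200 camera calls.

## Working session

There is one attempt and no reset: what is moved stays moved. The work goes in short steps, Python scripts to look and compute and a tool call to move; the robot and the scene stay as the last step left them, time stands still between calls to the robot, and variables do not carry over. Pictures are saved under pics/ and viewed, about 12 in all and at most 16, crops included, and the job is handed in when it is done.

Besides the shell and the picture viewer there is one more tool, called after "Call:" as a command line: name --argument value ..., lists and objects as JSON in quotes. play_rows: Moves the arm, as the interface text tells. Shift numbers are shares of 2.5 cm and turn numbers shares of 90 degrees, none past 1 either way. Its arguments: {"type":"object","properties":{"targets":{"type":"array"},"newtons":{"type":"number"}},"required":["targets"]}

```bash
mkdir -p pics; ls
python3 - <<'E'
from bench import *
import cv2
print(get_state()); print(grip_point_offset)
for n in ("side","top","wrist"):
    print(n,calibration(n))
a=get_image("top");b=get_image("side")
cv2.imwrite("pics/top0.png",a);cv2.imwrite("pics/side0.png",b)
E
```

```text
pics
{'time': 0.0, 'joint_positions': array([ 1.22511507,  0.32181146, -0.07006285,  1.45170022,  0.02262576,
        1.3708081 , -0.05690105]), 'qd': array([ 6.98340299e-05, -1.54896878e-03, -2.91044418e-04,  6.71775856e-04,
        1.66389389e-03, -6.52784303e-04, -2.84277126e-04]), 'joint_torque': array([ 4.55195513e-04, -4.91289890e+01, -4.03510798e-01, -3.12526703e+01,
       -6.38734270e-02,  4.39544418e-02,  1.82615640e-04]), 'position': array([ 0.22857563, -0.60787577,  0.2214562 ]), 'tool_rot': array([ 0.94125527,  1.35991248, -0.93961474]), 'ft_force': array([-0.59633012,  0.08527624,  0.84416294]), 'torque': array([ 0.00356233, -0.01079374,  0.0210639 ]), 'grip_width': 1.001188055053758}
0.0187
side {'fx': 444.836894071717, 'fy': 444.836894071717, 'cx': 317.5525184562468, 'cy': 238.95737247202143, 'rvec': array([ 0.4342492 , -2.81561909,  1.00718066]), 'tvec': array([0.52585534, 0.13814254, 1.16295906])}
top {'fx': 518.0243558318482, 'fy': 518.0243558318482, 'cx': 323.028086146318, 'cy': 251.04973144033463, 'rvec': array([ 2.12689645, -2.12985668,  0.18540147]), 'tvec': array([0.06071868, 0.51694385, 1.58614699])}
wrist {'fx': 429.8710040691416, 'fy': 429.8710040691416, 'cx': 319.7945094519034, 'cy': 244.61575035801002, 'hand_eye': array([[ 8.19667904e-06, -2.61503111e-01,  9.65202633e-01,
        -1.61801494e-01],
       [ 6.13960704e-04, -9.65202450e-01, -2.61503067e-01,
         6.94947124e-02],
       [ 9.99999811e-01,  5.94739945e-04,  1.52641179e-04,
        -3.05456940e-04],
       [ 0.00000000e+00,  0.00000000e+00,  0.00000000e+00,
         1.00000000e+00]])}
```

View pics/top0.png

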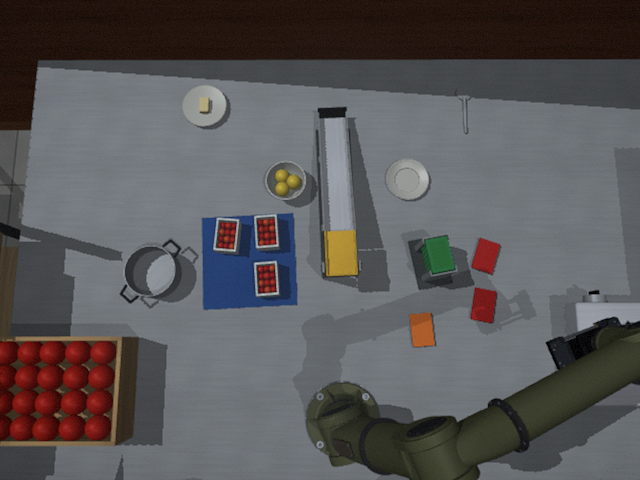

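View pics/side0.png

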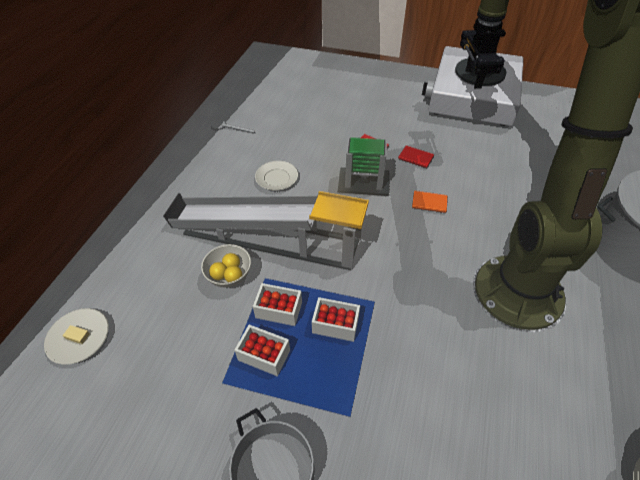

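```bash
cat > h.py <<'E'
import numpy as np, cv2
from bench import *
from scipy.spatial.transform import Rotation as Ro
def ray(name,uv,st=None):
    c=calibration(name); uv=np.atleast_2d(np.float64(uv))
    d=np.c_[(uv[:,0]-c['cx'])/c['fx'],(uv[:,1]-c['cy'])/c['fy'],np.ones(len(uv))]
    if name=='wrist':
        st=st or get_state(); H=c['hand_eye']; R=Ro.from_rotvec(st['tool_rot']).as_matrix()
        return R@H[:3,3]+st['position'], d@(R@H[:3,:3]).T
    R=cv2.Rodrigues(c['rvec'])[0]; return -R.T@c['tvec'], d@R
def onz(name,uv,z,st=None):
    o,d=ray(name,uv,st); return o+d*((z-o[2])/d[:,2])[:,None]
def mask(img,col):
    h=cv2.cvtColor(img,cv2.COLOR_BGR2HSV)
    lo,hi={'green':((50,80,40),(80,255,255)),'yellow':((18,150,90),(32,255,255)),'blue':((100,120,40),(125,255,255)),
      'white':((0,0,150),(180,60,255)),'red':((0,150,60),(6,255,255))}[col]
    return cv2.inRange(h,lo,hi)
def quads(m,amin,amax=1e9):
    out=[]
    for c in cv2.findContours(m,cv2.RETR_EXTERNAL,cv2.CHAIN_APPROX_NONE)[0]:
        if amin<cv2.contourArea(c)<amax: out.append(c[:,0,:])
    return out
def rect(P):
    """min-area rect of world points: centre, long, short, yaw(deg) of long side"""
    (c,(w,h),a)=cv2.minAreaRect(np.float32(P[:,:2]*1000))
    if w<h: w,h,a=h,w,a+90
    return np.round(c,1),round(w,1),round(h,1),round((a+90)%180-90,1)
def go(p,jawyaw,st=None):
    """rows' totals from now to TCP p with tool down, jaw axis (z) at jawyaw deg modulo 180; shift in tool axes, in units of 25 mm"""
    st=st or get_state(); R=Ro.from_rotvec(st['tool_rot']).as_matrix()
    d=R.T@(np.array(p)-st['position'])/0.025
    best=None
    for k in (0,180):
        y=np.radians(jawyaw+k); z=np.array([np.cos(y),np.sin(y),0]); x=np.array([0,0,-1.]); T=np.c_[x,np.cross(z,x),z]
        r=Ro.from_matrix(R.T@T).as_rotvec()
        print('  shift(units)',np.round(d,2),'turn deg',np.round(np.degrees(r),1),'frac',np.round(np.degrees(r)/90,3))
        # shift in frame after the turn
        print('    shift in final frame',np.round(T.T@(np.array(p)-st['position'])/0.025,2))
E
python3 - <<'E'
from h import *
st=get_state(); print(Ro.from_rotvec(st['tool_rot']).as_matrix().round(3))
a=cv2.imread('pics/top0.png')
m=mask(a,'blue')
for c in quads(m,1500): print('mat',rect(onz('top',c,.002)))
for c in quads(mask(a,'yellow'),400): print('yellow',rect(onz('top',c,.166)))
for c in quads(mask(a,'green'),300): print('green',rect(onz('top',c,.15)))
hull=np.zeros_like(m)
c=max(quads(m,1500),key=len); cv2.fillPoly(hull,[cv2.convexHull(c)],255)
t=cv2.morphologyEx(cv2.bitwise_and(hull,cv2.bitwise_not(m)),cv2.MORPH_OPEN,np.ones((3,3)))
for c in quads(t,200): print('tub',rect(onz('top',c,.05)),c.mean(0))
E
```

```text
[[-0.001  0.936  0.352]
 [ 0.002  0.352 -0.936]
 [-1.    -0.    -0.002]]
mat (array([494.9, 299.9]), 299.2, 297.5, -87.0)
yellow (array([491.1,   8.8]), 133.4, 91.5, 2.9)
green (array([ 487.3, -274.9]), 103.9, 85.2, 11.2)
tub (array([429.5, 236.2]), 113.5, 77.8, 5.0) [266.49122807 278.86842105]
tub (array([567., 363.]), 116.7, 83.8, -4.5) [227.16521739 235.33913043]
tub (array([577.4, 238.9]), 117.0, 78.2, 4.1) [266.51327434 231.89380531]
```

Run:
```python
from h import *
go([.487,-.275,.245],-79)
```

```text
shift(units) [-0.92 14.36 -8.83] turn deg [ 9.6 -0.1  0. ] frac [ 0.107 -0.001  0.   ]
    shift in final frame [ -0.94  12.69 -11.1 ]
  shift(units) [-0.92 14.36 -8.83] turn deg [-1.704e+02 -0.000e+00 -1.000e-01] frac [-1.893 -0.    -0.002]
    shift in final frame [ -0.94 -12.69  11.1 ]
```

Call:
play_rows --targets '[{"claw": 0, "linear": [-0.5, 0, 0], "rotation": [0.053, 0, 0]}, {"claw": 0, "linear": [-0.5, 0, 0], "rotation": [0.053, 0, 0]}, {"claw": 0, "linear": [0, 0.97, -0.85], "rotation": [0, 0, 0]}, {"claw": 0, "linear": [0, 0.97, -0.85], "rotation": [0, 0, 0]}, {"claw": 0, "linear": [0, 0.97, -0.85], "rotation": [0, 0, 0]}, {"claw": 0, "linear": [0, 0.97, -0.85], "rotation": [0, 0, 0]}, {"claw": 0, "linear": [0, 0.97, -0.85], "rotation": [0, 0, 0]}, {"claw": 0, "linear": [0, 0.97, -0.85], "rotation": [0, 0, 0]}, {"claw": 0, "linear": [0, 0.97, -0.85], "rotation": [0, 0, 0]}, {"claw": 0, "linear": [0, 0.97, -0.85], "rotation": [0, 0, 0]}]'

```text
time: 0.93
position: [0.3842, -0.4033, 0.2401]
tool_rot: [1.088, 1.297, -1.09]
ft_force: [1.0, -0.7, -0.1]
grip_width: 1.001
```

Call:
play_rows --targets '[{"claw": 0, "linear": [0, 0.97, -0.85], "rotation": [0, 0, 0]}, {"claw": 0, "linear": [0, 0.97, -0.85], "rotation": [0, 0, 0]}, {"claw": 0, "linear": [0, 0.97, -0.85], "rotation": [0, 0, 0]}, {"claw": 0, "linear": [0, 0.97, -0.85], "rotation": [0, 0, 0]}, {"claw": 0, "linear": [0, 0.97, -0.85], "rotation": [0, 0, 0]}, {"claw": 0, "linear": [0, 0, 0], "rotation": [0, 0, 0]}]'

```text
time: 1.43
position: [0.4935, -0.2627, 0.2379]
tool_rot: [1.084, 1.305, -1.08]
ft_force: [0.6, 0.6, 0.4]
grip_width: 1.004
```

```bash
cat >> h.py <<'E'
def look(fn):
    st=get_state(); i=get_image('wrist'); cv2.imwrite('pics/'+fn,i); return st,i
def lid(st,i,z):
    c=max(quads(mask(i,'green'),3000),key=len); return rect(onz('wrist',c,z,st))
E
python3 - <<'E'
from h import *
st,i=look('w1.png'); print(st['time'],st['position'],lid(st,i,.15))
go([.487,-.275,.245],-79)
E
```

```text
1.4333 [ 0.49347393 -0.26271727  0.23786663] (array([ 492.9, -282.6]), 95.0, 67.5, 11.2)
  shift(units) [-0.29 -0.24  0.33] turn deg [-1.1 -0.8  0.7] frac [-0.012 -0.009  0.007]
    shift in final frame [-0.29 -0.24  0.33]
  shift(units) [-0.29 -0.24  0.33] turn deg [178.9   1.    1.2] frac [1.988 0.011 0.013]
    shift in final frame [-0.29  0.24 -0.33]
```

View pics/w1.png

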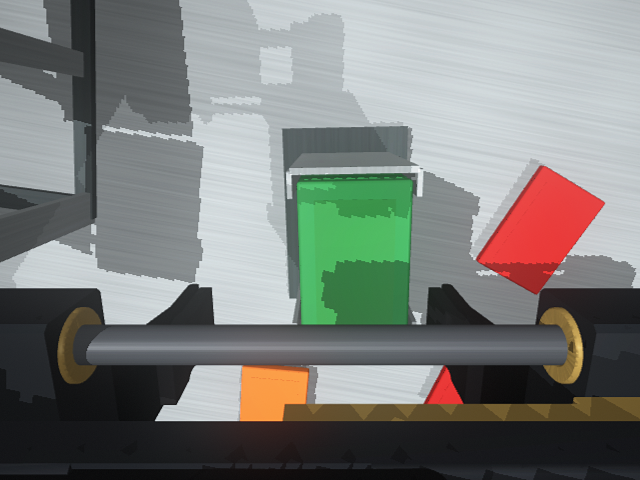

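Run:
```python
from h import *
go([.4895,-.283,.160],-78.8)
```

```text
shift(units) [ 3.1  -0.16  0.7 ] turn deg [-1.3 -0.8  0.7] frac [-0.015 -0.009  0.007]
    shift in final frame [ 3.11 -0.21  0.66]
  shift(units) [ 3.1  -0.16  0.7 ] turn deg [178.7   1.    1.2] frac [1.985 0.011 0.013]
    shift in final frame [ 3.11  0.21 -0.66]
```

Call:
play_rows --targets '[{"claw": 0, "linear": [0, -0.16, 0.7], "rotation": [-0.015, -0.009, 0.007]}, {"claw": 0, "linear": [0, 0, 0], "rotation": [0, 0, 0]}, {"claw": 0, "linear": [0.8, 0, 0], "rotation": [0, 0, 0]}, {"claw": 0, "linear": [0.8, 0, 0], "rotation": [0, 0, 0]}, {"claw": 0, "linear": [0.8, 0, 0], "rotation": [0, 0, 0]}, {"claw": 0, "linear": [0.7, 0, 0], "rotation": [0, 0, 0]}, {"claw": 0, "linear": [0, 0, 0], "rotation": [0, 0, 0]}, {"claw": 0, "linear": [0, 0, 0], "rotation": [0, 0, 0]}]'

```text
time: 2.15
position: [0.4851, -0.2891, 0.1565]
tool_rot: [1.07, 1.294, -1.077]
ft_force: [-0.9, -0.5, 0.4]
grip_width: 0.999
```

Run:
```python
from h import *
print(get_state()['position']); go([.4895,-.283,.142],-78.8)
```

```text
[ 0.48510503 -0.28911668  0.15649725]
  shift(units) [ 0.58  0.22 -0.21] turn deg [-0.7  0.   0.3] frac [-0.008  0.     0.003]
    shift in final frame [ 0.58  0.22 -0.21]
  shift(units) [ 0.58  0.22 -0.21] turn deg [179.3   0.5  -0. ] frac [ 1.992  0.005 -0.   ]
    shift in final frame [ 0.58 -0.22  0.21]
```

Call:
play_rows --targets '[{"claw": 0, "linear": [0.2, 0.2, -0.2], "rotation": [-0.008, 0, 0.003]}, {"claw": 0, "linear": [0.2, 0, 0], "rotation": [0, 0, 0]}, {"claw": 0, "linear": [0.1, 0, 0], "rotation": [0, 0, 0]}, {"claw": 0, "linear": [0, 0, 0], "rotation": [0, 0, 0]}, {"claw": 0, "linear": [0, 0, 0], "rotation": [0, 0, 0]}]'

```text
time: 2.57
position: [0.4903, -0.2843, 0.1464]
tool_rot: [1.064, 1.291, -1.064]
ft_force: [-0.7, -0.2, 0.4]
grip_width: 0.996
```

Run:
```python
from h import *
print(get_state()['position']); go([.4895,-.283,.142],-78.8)
```

```text
[ 0.49033803 -0.28434107  0.14638653]
  shift(units) [ 0.18 -0.02 -0.06] turn deg [-0.1  0.2 -0.2] frac [-0.001  0.002 -0.002]
    shift in final frame [ 0.18 -0.02 -0.06]
  shift(units) [ 0.18 -0.02 -0.06] turn deg [179.9  -0.2  -0.3] frac [ 1.999 -0.003 -0.003]
    shift in final frame [0.18 0.02 0.06]
```

Call:
play_rows --targets '[{"claw": 0, "linear": [0.18, 0, -0.05], "rotation": [0, 0, 0]}, {"claw": 0, "linear": [0, 0, 0], "rotation": [0, 0, 0]}, {"claw": 1, "linear": [0, 0, 0], "rotation": [0, 0, 0]}, {"claw": 1, "linear": [0, 0, 0], "rotation": [0, 0, 0]}, {"claw": 1, "linear": [0, 0, 0], "rotation": [0, 0, 0]}, {"claw": 1, "linear": [0, 0, 0], "rotation": [0, 0, 0]}]' --newtons 20

```text
time: 3.07
position: [0.491, -0.2833, 0.1429]
tool_rot: [1.064, 1.288, -1.063]
ft_force: [0.2, 0.4, -0.5]
grip_width: 0.785
```

Call:
play_rows --targets '[{"claw": 1, "linear": [0, 0, 0], "rotation": [0, 0, 0]}, {"claw": 1, "linear": [0, 0, 0], "rotation": [0, 0, 0]}]'

```text
time: 3.23
position: [0.491, -0.2833, 0.143]
tool_rot: [1.064, 1.288, -1.063]
ft_force: [-0.3, 0.3, 0.4]
grip_width: 0.777
```

Run:
```python
from h import *
go([.45,.10,.30],-86)
```

```text
shift(units) [ -6.35   1.39 -15.33] turn deg [ 7.2  0.3 -0.3] frac [ 0.079  0.003 -0.003]
    shift in final frame [ -6.28  -0.56 -15.41]
  shift(units) [ -6.35   1.39 -15.33] turn deg [-172.8    0.4    0.4] frac [-1.921  0.005  0.005]
    shift in final frame [-6.28  0.56 15.41]
```

Call:
play_rows --targets '[{"claw": 1, "linear": [-0.3, 0, 0], "rotation": [0, 0, 0]}, {"claw": 1, "linear": [-0.6, 0, 0], "rotation": [0, 0, 0]}, {"claw": 1, "linear": [-0.9, 0, 0], "rotation": [0, 0, 0]}, {"claw": 1, "linear": [-0.9, 0, 0], "rotation": [0, 0, 0]}, {"claw": 1, "linear": [-0.9, 0, 0], "rotation": [0, 0, 0]}, {"claw": 1, "linear": [-0.9, 0, 0], "rotation": [0, 0, 0]}, {"claw": 1, "linear": [-0.6, 0, 0], "rotation": [0, 0, 0]}, {"claw": 1, "linear": [-0.2, 0, 0], "rotation": [0, 0, 0]}]'

```text
time: 3.9
position: [0.4884, -0.2819, 0.2818]
tool_rot: [1.064, 1.293, -1.064]
ft_force: [-0.2, 0.0, -0.8]
grip_width: 0.78
```

Call:
play_rows --targets '[{"claw": 1, "linear": [-0.3, 0.0, -0.5], "rotation": [0.04, 0, 0]}, {"claw": 1, "linear": [-0.2, 0.0, -1], "rotation": [0.04, 0, 0]}, {"claw": 1, "linear": [0, 0, -1], "rotation": [0, 0, 0]}, {"claw": 1, "linear": [0, 0, -1], "rotation": [0, 0, 0]}, {"claw": 1, "linear": [0, 0, -1], "rotation": [0, 0, 0]}, {"claw": 1, "linear": [0, 0, -1], "rotation": [0, 0, 0]}, {"claw": 1, "linear": [0, 0, -1], "rotation": [0, 0, 0]}, {"claw": 1, "linear": [0, 0, -1], "rotation": [0, 0, 0]}, {"claw": 1, "linear": [0, 0, -1], "rotation": [0, 0, 0]}, {"claw": 1, "linear": [0, 0, -1], "rotation": [0, 0, 0]}]'

```text
time: 4.73
position: [0.4684, -0.0431, 0.2936]
tool_rot: [1.17, 1.227, -1.175]
ft_force: [0.4, -0.3, -0.6]
grip_width: 0.781
```

Call:
play_rows --targets '[{"claw": 1, "linear": [0, 0, -1], "rotation": [0, 0, 0]}, {"claw": 1, "linear": [0, 0, -1], "rotation": [0, 0, 0]}, {"claw": 1, "linear": [0, 0, -1], "rotation": [0, 0, 0]}, {"claw": 1, "linear": [0, 0, -1], "rotation": [0, 0, 0]}, {"claw": 1, "linear": [0, 0, -0.6], "rotation": [0, 0, 0]}, {"claw": 1, "linear": [0, 0, -0.2], "rotation": [0, 0, 0]}, {"claw": 1, "linear": [0, 0, 0], "rotation": [0, 0, 0]}, {"claw": 1, "linear": [0, 0, 0], "rotation": [0, 0, 0]}]'

```text
time: 5.4
position: [0.4584, 0.089, 0.2911]
tool_rot: [1.16, 1.233, -1.169]
ft_force: [0.0, 0.3, -0.7]
grip_width: 0.781
```

```bash
cat >> h.py <<'E'
def fix(name,c,z,L,W,st=None):
    """centre of a box top from its silhouette: surplus lies on the camera's side"""
    o,_=ray(name,[[0,0]],st); P=onz(name,c,z,st); ctr,l,w,yaw=rect(P)
    a=np.radians(yaw); u=np.array([np.cos(a),np.sin(a)]); v=np.array([-u[1],u[0]]); d=ctr-o[:2]*1000
    c2=ctr+u*np.sign(d@u)*(l-L)/2+v*np.sign(d@v)*(w-W)/2
    return np.round(c2,1),l,w,yaw
def tubs(name,img,st=None,amin=200):
    m=mask(img,'blue'); cs=quads(cv2.bitwise_not(m),amin)
    M=cv2.bitwise_not(m); cl=[]
    M=cv2.morphologyEx(M,cv2.MORPH_OPEN,np.ones((3,3)))
    for c in quads(M,amin):
        P=onz(name,c,.055,st); ctr,l,w,y=rect(P)
        if 90<l<135 and 60<w<100: print(name,'tub',fix(name,c,.055,104,70,st),'px',c.mean(0).round())
E
python3 - <<'E'
from h import *
tubs('top',cv2.imread('pics/top0.png'))
st,i=look('w2.png'); print(st['time'],st['position'],st['grip_width'])
tubs('wrist',i,st,2000)
E
```

```text
5.4 [0.45836213 0.08900156 0.2911449 ] 0.7806845542644598
wrist tub (array([425.2, 237.2]), 109.7, 85.7, 4.7) px [166. 223.]
wrist tub (array([569.9, 239.7]), 98.9, 84.3, 4.7) px [157.  61.]
wrist tub (array([563.6, 335.1]), 105.3, 69.1, -5.1) px [38. 67.]
```

View pics/w2.png

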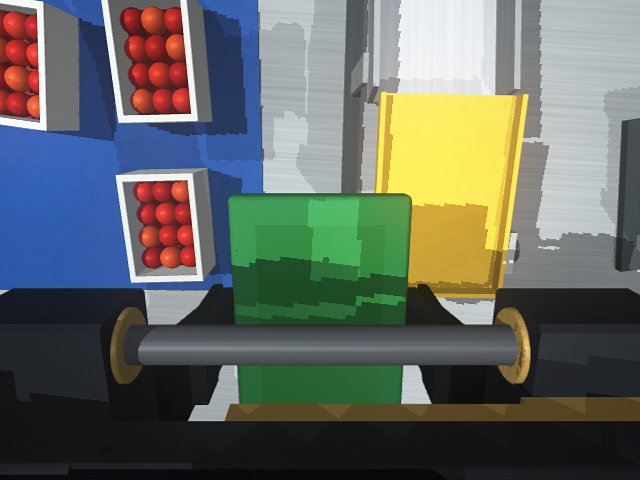

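```bash
cat >> h.py <<'E'
def rims(name,img,st=None,thr=185,amin=300,pr=True):
    h=cv2.cvtColor(img,cv2.COLOR_BGR2HSV); m=cv2.inRange(h,(0,0,thr),(180,50,255)); out=[]
    for c in quads(m,amin):
        r=rect(onz(name,c,.055,st))
        if 95<r[1]<116 and 60<r[2]<82:
            out.append(r)
            if pr: print(name,'rim',r,c.mean(0).round())
    return out
E
python3 - <<'E'
from h import *
import bench
st=get_state()
i=cv2.imread('pics/w2.png')
print(i[225,125],i[230,205],i[275,165],i[173,160])
for t in (150,185,205,220): print(t); rims('wrist',i,st,t)
for t in (150,185): print(t); rims('top',cv2.imread('pics/top0.png'),None,t,80)
z=st['position'][2]+.007
c=max(quads(mask(i,'green'),3000),key=len); P=onz('wrist',c,z,st)
R=Ro.from_rotvec(st['tool_rot']).as_matrix(); Q=(P-st['position'])@R*1000
print('lid in tool: y max',Q[:,1].max().round(1),'z',Q[:,2].min().round(1),Q[:,2].max().round(1), rect(P))
for c in quads(mask(i,'yellow'),3000): print('tray',rect(onz('wrist',c,.166,st)),rect(onz('wrist',c,.176,st)))
print(ray('top',[[0,0]])[0],ray('wrist',[[0,0]],st)[0])
E
```

```text
[240 242 238] [104 107 105] [139 143 139] [141 144 139]
150
wrist rim (array([428.8, 230.9]), 108.9, 81.7, 4.5) [161. 214.]
wrist rim (array([599.2,  -4.4]), 108.6, 74.0, -86.5) [434.  47.]
wrist rim (array([573.3, 238.7]), 97.6, 70.9, 4.7) [152.  71.]
185
wrist rim (array([426.3, 236.3]), 104.7, 70.5, 4.6) [160. 227.]
wrist rim (array([573.4, 238.8]), 97.4, 70.4, 4.7) [152.  71.]
205
wrist rim (array([426.2, 236.4]), 104.7, 70.3, 4.6) [160. 227.]
wrist rim (array([573.3, 238.9]), 97.4, 70.2, 4.7) [152.  72.]
220
wrist rim (array([426.3, 236.5]), 104.2, 70.0, 4.5) [160. 227.]
wrist rim (array([573.5, 239. ]), 97.2, 70.2, 4.7) [151.  72.]
150
top rim (array([430.7, 237.2]), 104.0, 70.0, 4.6) [266. 278.]
top rim (array([450. , 568.6]), 108.0, 75.8, -51.7) [162. 269.]
top rim (array([570.3, 366.5]), 103.9, 70.1, -4.6) [226. 234.]
top rim (array([580.9, 240.4]), 103.6, 70.5, 4.8) [266. 231.]
185
lid in tool: y max 46.9 z -33.3 33.8 (array([479.5,  89.6]), 67.1, 51.7, -86.8)
tray (array([485.1,   5.4]), 138.3, 94.0, 2.5) (array([486.6,   8.5]), 133.5, 90.7, 2.5)
[0.23135227 0.05662289 1.65228628] [0.52794687 0.09357073 0.45281273]
```

Run:
```python
from h import *
i=cv2.imread('pics/side0.png'); j=get_image('side'); cv2.imwrite('pics/side1.png',j)
for im in (i,j):
  for t in (170,190): print(t); rims('side',im,None,t,150)
for c in quads(mask(i,'yellow'),300): print('tray',rect(onz('side',c,.166)),rect(onz('side',c,.176)))
for c in quads(mask(i,'blue'),3000): print('mat',rect(onz('side',c,.002)))
k=cv2.imread('pics/w2.png'); print(ray('side',[[0,0]])[0])
for im,n in ((i,'side'),(cv2.imread('pics/top0.png'),'top')):
  for c in quads(mask(im,'green'),300):
    P=onz(n,c,.15); print(n,'lid',rect(P),P[:,0].max(),P[:,0].min())
```

```text
170
side rim (array([570.8, 363.4]), 103.6, 70.5, -4.7) [261. 345.]
side rim (array([430.4, 234.5]), 103.7, 70.8, 5.0) [336. 314.]
side rim (array([581.4, 237.2]), 104.2, 70.3, 4.7) [277. 299.]
190
side rim (array([570.4, 363.7]), 102.7, 68.3, -4.7) [262. 345.]
170
side rim (array([570.4, 363.9]), 105.0, 71.4, -4.7) [261. 345.]
side rim (array([581.5, 237.4]), 104.3, 69.5, 4.2) [276. 299.]
190
side rim (array([570.8, 363.6]), 103.6, 70.0, -4.7) [261. 345.]
tray (array([691.1, 259.1]), 77.7, 69.6, -56.2) (array([686.3, 265.2]), 76.7, 68.7, -56.2)
tray (array([491. ,   3.7]), 132.9, 101.3, 2.8) (array([488.6,  12.9]), 131.3, 100.1, 2.8)
mat (array([494.6, 299.2]), 299.2, 298.2, 3.1)
[0.29117656 0.75922756 0.99341366]
side lid (array([ 481.2, -243.2]), 148.9, 99.6, -77.6) 0.5436617949874276 0.43289262270462403
top lid (array([ 487.3, -274.9]), 103.9, 85.2, 11.2) 0.543153176562122 0.43280886844710564
```

Run:
```python
from h import *
go([.4332,.2362,.20],-85.4)
```

```text
shift(units) [ 3.61 -0.67 -5.99] turn deg [-1.3  0.4  0.1] frac [-0.014  0.004  0.001]
    shift in final frame [ 3.65 -0.54 -5.98]
  shift(units) [ 3.61 -0.67 -5.99] turn deg [ 1.787e+02  1.000e-01 -6.000e-01] frac [ 1.986e+00  1.000e-03 -6.000e-03]
    shift in final frame [3.65 0.54 5.98]
```

Call:
play_rows --targets '[{"claw": 1, "linear": [0, -0.2, -0.6], "rotation": [-0.014, 0.004, 0]}, {"claw": 1, "linear": [0.2, -0.2, -1], "rotation": [0, 0, 0]}, {"claw": 1, "linear": [0.6, -0.1, -1], "rotation": [0, 0, 0]}, {"claw": 1, "linear": [0.8, 0, -1], "rotation": [0, 0, 0]}, {"claw": 1, "linear": [0.8, 0, -1], "rotation": [0, 0, 0]}, {"claw": 1, "linear": [0.6, 0, -0.6], "rotation": [0, 0, 0]}, {"claw": 1, "linear": [0.3, 0, -0.3], "rotation": [0, 0, 0]}, {"claw": 1, "linear": [0, 0, 0], "rotation": [0, 0, 0]}, {"claw": 1, "linear": [0, 0, 0], "rotation": [0, 0, 0]}]'

```text
time: 6.25
position: [0.4348, 0.2265, 0.2062]
tool_rot: [1.159, 1.244, -1.156]
ft_force: [-0.2, -1.0, -0.6]
grip_width: 0.777
```

Run:
```python
from h import *
print(get_state()['position']); go([.4332,.2362,.085],-85.4)
rims('top',get_image('top'),None,150,80)
```

```text
[0.4347857  0.22646847 0.20616907]
  shift(units) [ 4.85 -0.03 -0.38] turn deg [-0.6 -0.2  0. ] frac [-0.006 -0.002  0.   ]
    shift in final frame [ 4.85 -0.03 -0.39]
  shift(units) [ 4.85 -0.03 -0.38] turn deg [179.4   0.    0.3] frac [1.994 0.    0.003]
    shift in final frame [4.85 0.03 0.39]
top rim (array([450.1, 567.6]), 106.2, 80.3, -55.3) [161. 272.]
```

Call:
play_rows --targets '[{"claw": 1, "linear": [0.4, 0, -0.3], "rotation": [-0.006, 0, 0]}, {"claw": 1, "linear": [0.9, 0, 0], "rotation": [0, 0, 0]}, {"claw": 1, "linear": [0.9, 0, 0], "rotation": [0, 0, 0]}, {"claw": 1, "linear": [0.9, 0, 0], "rotation": [0, 0, 0]}, {"claw": 1, "linear": [0.8, 0, 0], "rotation": [0, 0, 0]}, {"claw": 1, "linear": [0.4, 0, 0], "rotation": [0, 0, 0]}, {"claw": 1, "linear": [0.2, 0, 0], "rotation": [0, 0, 0]}, {"claw": 1, "linear": [0, 0, 0], "rotation": [0, 0, 0]}, {"claw": 1, "linear": [0, 0, 0], "rotation": [0, 0, 0]}]'

```text
time: 7.05
position: [0.4417, 0.2315, 0.0928]
tool_rot: [1.167, 1.235, -1.147]
ft_force: [0.9, -0.2, -0.9]
grip_width: 0.782
```

Run:
```python
from h import *
s,i=look('w3.png');print(s['position'],s['grip_width']); go([.4332,.2362,.070],-85.4)
```

```text
[0.44170149 0.23153795 0.09281488] 0.782320679826422
  shift(units) [ 0.92 -0.35 -0.21] turn deg [-0.6 -0.2 -0.7] frac [-0.007 -0.002 -0.008]
    shift in final frame [ 0.92 -0.33 -0.21]
  shift(units) [ 0.92 -0.35 -0.21] turn deg [179.4  -1.1   0.3] frac [ 1.993 -0.013  0.004]
    shift in final frame [0.92 0.33 0.21]
```

View pics/w3.png

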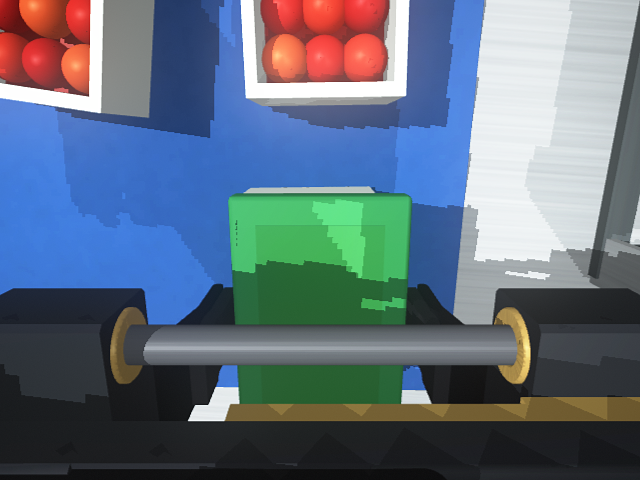

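Run:
```python
from h import *
s=get_state(); z=s['position'][2]
print(onz('wrist',[[310,188]],.057,s), onz('wrist',[[320,195]],z+.007,s),onz('wrist',[[327,103],[327,98]],.057,s))
```

```text
[[0.48476697 0.23894432 0.057     ]] [[0.48778287 0.23440238 0.10006808]] [[0.52257655 0.23387206 0.057     ]
 [0.52465977 0.23402632 0.057     ]]
```

Run:
```python
from h import *
s=get_state(); i=cv2.imread('pics/w3.png')
P=onz('wrist',[[250,188],[372,187.5]],.002,s); print(P,P.mean(0))
print(i[186:197,310].tolist(), i[190,236:262].tolist()[::3],i[190,364:386].tolist()[::3])
```

```text
[[0.47552401 0.27521873 0.002     ]
 [0.48085841 0.20348784 0.002     ]] [0.47819121 0.23935328 0.002     ]
[[196, 108, 50], [193, 197, 188], [192, 199, 189], [191, 197, 186], [191, 197, 186], [193, 198, 188], [201, 204, 196], [87, 120, 67], [72, 114, 42], [76, 123, 48], [88, 149, 57]] [[190, 109, 58], [192, 109, 58], [194, 112, 58], [192, 104, 50], [191, 197, 188], [192, 195, 185], [192, 196, 185], [191, 195, 184], [191, 195, 185]] [[192, 197, 186], [192, 196, 186], [193, 198, 187], [131, 101, 76], [179, 105, 54], [196, 114, 61], [196, 115, 60], [194, 114, 59]]
```

Call:
play_rows --targets '[{"claw": 1, "linear": [0, -0.3, -0.2], "rotation": [-0.007, 0, -0.008]}, {"claw": 1, "linear": [0.2, 0, 0], "rotation": [0, 0, 0]}, {"claw": 1, "linear": [0.2, 0, 0], "rotation": [0, 0, 0]}, {"claw": 1, "linear": [0, 0, 0], "rotation": [0, 0, 0]}, {"claw": 1, "linear": [0, 0, 0], "rotation": [0, 0, 0]}]'

```text
time: 7.52
position: [0.4359, 0.2379, 0.0856]
tool_rot: [1.155, 1.246, -1.143]
ft_force: [-0.1, -0.4, -0.9]
grip_width: 0.776
```

Run:
```python
from h import *
s=get_state();print(s['position'],s['grip_width']); go([.4332,.2362,.060],-85.4)
```

```text
[0.43586452 0.23787209 0.08564229] 0.7755616369729047
  shift(units) [ 1.02 -0.12  0.06] turn deg [ 0.  -0.3 -0.3] frac [ 0.001 -0.003 -0.004]
    shift in final frame [ 1.03 -0.11  0.06]
  shift(units) [ 1.02 -0.12  0.06] turn deg [-180.     0.5   -0.4] frac [-1.999  0.006 -0.005]
    shift in final frame [ 1.03  0.11 -0.06]
```

Call:
play_rows --targets '[{"claw": 1, "linear": [0.2, -0.12, 0.06], "rotation": [0, -0.003, -0.004]}, {"claw": 1, "linear": [0.2, 0, 0], "rotation": [0, 0, 0]}, {"claw": 1, "linear": [0.15, 0, 0], "rotation": [0, 0, 0]}, {"claw": 1, "linear": [0, 0, 0], "rotation": [0, 0, 0]}, {"claw": 1, "linear": [0, 0, 0], "rotation": [0, 0, 0]}]'

```text
time: 7.93
position: [0.4327, 0.2358, 0.0703]
tool_rot: [1.148, 1.247, -1.151]
ft_force: [0.5, 0.8, -0.3]
grip_width: 0.779
```

Run:
```python
from h import *
s=get_state();print(s['position'],s['grip_width']); go([.4332,.2362,.060],-85.4)
```

```text
[0.43267904 0.23580927 0.07027311] 0.7788860758677435
  shift(units) [ 0.41  0.02 -0.01] turn deg [0.  0.  0.1] frac [0.    0.001 0.001]
    shift in final frame [ 0.41  0.02 -0.01]
  shift(units) [ 0.41  0.02 -0.01] turn deg [-1.8e+02 -1.0e-01  1.0e-01] frac [-2.e+00 -1.e-03  1.e-03]
    shift in final frame [ 0.41 -0.02  0.01]
```

Call:
play_rows --targets '[{"claw": 1, "linear": [0.15, 0.02, 0], "rotation": [0, 0, 0]}, {"claw": 1, "linear": [0.1, 0, 0], "rotation": [0, 0, 0]}, {"claw": 1, "linear": [0, 0, 0], "rotation": [0, 0, 0]}]'

```text
time: 8.18
position: [0.4333, 0.2357, 0.0633]
tool_rot: [1.148, 1.247, -1.151]
ft_force: [-0.4, 0.5, -1.8]
grip_width: 0.78
```

Call:
play_rows --targets '[{"claw": 1, "linear": [0.12, 0, 0], "rotation": [0, 0, 0]}, {"claw": 1, "linear": [0.04, 0, 0], "rotation": [0, 0, 0]}, {"claw": 1, "linear": [0, 0, 0], "rotation": [0, 0, 0]}]'

```text
time: 8.43
position: [0.4337, 0.236, 0.06]
tool_rot: [1.148, 1.246, -1.151]
ft_force: [-0.0, -1.2, 0.0]
grip_width: 0.778
```

Call:
play_rows --targets '[{"claw": 1, "linear": [0.05, 0, 0], "rotation": [0, 0, 0]}, {"claw": 1, "linear": [0, 0, 0], "rotation": [0, 0, 0]}, {"claw": 0, "linear": [0, 0, 0], "rotation": [0, 0, 0]}, {"claw": 0, "linear": [0, 0, 0], "rotation": [0, 0, 0]}, {"claw": 0, "linear": [0, 0, 0], "rotation": [0, 0, 0]}, {"claw": 0, "linear": [-0.2, 0, 0], "rotation": [0, 0, 0]}, {"claw": 0, "linear": [-0.6, 0, 0], "rotation": [0, 0, 0]}, {"claw": 0, "linear": [-0.9, 0, 0], "rotation": [0, 0, 0]}, {"claw": 0, "linear": [-0.9, 0, 0], "rotation": [0, 0, 0]}, {"claw": 0, "linear": [-0.5, 0, 0], "rotation": [0, 0, 0]}]'

```text
time: 9.27
position: [0.4308, 0.2352, 0.137]
tool_rot: [1.142, 1.252, -1.157]
ft_force: [-0.0, -0.8, -0.8]
grip_width: 0.994
```

Call:
play_rows --targets '[{"claw": 0, "linear": [0, 0, 0], "rotation": [0, 0, 0]}, {"claw": 0, "linear": [0, 0, 0], "rotation": [0, 0, 0]}]'

```text
time: 9.43
position: [0.4328, 0.2361, 0.1401]
tool_rot: [1.146, 1.248, -1.152]
ft_force: [-0.4, -0.3, -0.3]
grip_width: 0.999
```

Run:
```python
from h import *
s,i=look('w4.png');print(s['position'],s['grip_width']); print(lid(s,i,.067)); j=get_image('side'); rims('side',j,None,150,150)
b=cv2.resize(j[230:420,180:420],None,fx=2,fy=2); w=cv2.resize(i,None,fx=.6,fy=.6)
o=np.zeros((max(b.shape[0],w.shape[0]),b.shape[1]+w.shape[1]//1,3),np.uint8); o=np.zeros((400,b.shape[1]+384,3),np.uint8); o[:380,:480]=b; o[:288,480:]=w; cv2.imwrite('pics/c4.png',cv2.resize(o,None,fx=.92,fy=.92))
```

```text
[0.43278035 0.23605568 0.14010015] 0.9991900831819205
(array([434.8, 236.1]), 90.9, 67.2, 4.6)
side rim (array([452.1, 578.6]), 95.4, 71.7, 17.7) [274. 462.]
```

View pics/c4.png

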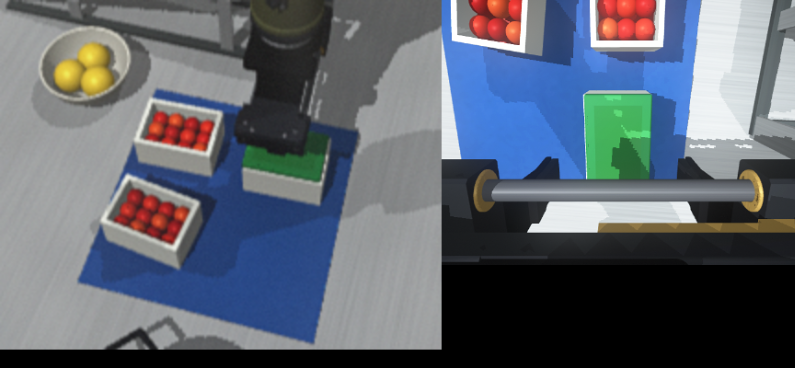

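Call:
play_rows --targets '[{"claw": 0, "linear": [0.4, -0.05, 0], "rotation": [0, 0, 0]}, {"claw": 0, "linear": [0.9, 0, 0], "rotation": [0, 0, 0]}, {"claw": 0, "linear": [0.9, 0, 0], "rotation": [0, 0, 0]}, {"claw": 0, "linear": [0.8, 0, 0], "rotation": [0, 0, 0]}, {"claw": 0, "linear": [0.4, 0, 0], "rotation": [0, 0, 0]}, {"claw": 0, "linear": [0.2, 0, 0], "rotation": [0, 0, 0]}, {"claw": 0, "linear": [0, 0, 0], "rotation": [0, 0, 0]}, {"claw": 0, "linear": [0, 0, 0], "rotation": [0, 0, 0]}]'

```text
time: 10.2
position: [0.4247, 0.2339, 0.0369]
tool_rot: [1.137, 1.257, -1.161]
ft_force: [-0.6, -0.2, -0.0]
grip_width: 1.001
```

Run:
```python
from h import *
s=get_state();print(s['position'],s['grip_width']); go([.4312,.2362,.019],-85.4)
```

```text
[0.42471132 0.23388933 0.03693832] 1.0010721052784861
  shift(units) [ 0.71  0.28 -0.07] turn deg [0.2 0.2 0.9] frac [0.002 0.002 0.01 ]
    shift in final frame [ 0.72  0.27 -0.07]
  shift(units) [ 0.71  0.28 -0.07] turn deg [-179.8   -1.5    0.3] frac [-1.998 -0.016  0.003]
    shift in final frame [ 0.72 -0.27  0.07]
```

Call:
play_rows --targets '[{"claw": 0, "linear": [0.2, 0.25, -0.07], "rotation": [0, 0, 0.01]}, {"claw": 0, "linear": [0.2, 0, 0], "rotation": [0, 0, 0]}, {"claw": 0, "linear": [0.15, 0, 0], "rotation": [0, 0, 0]}, {"claw": 0, "linear": [0, 0, 0], "rotation": [0, 0, 0]}, {"claw": 0, "linear": [0, 0, 0], "rotation": [0, 0, 0]}]'

```text
time: 10.62
position: [0.4339, 0.2375, 0.0244]
tool_rot: [1.15, 1.241, -1.143]
ft_force: [0.1, -0.3, 0.4]
grip_width: 1.001
```

Call:
play_rows --targets '[{"claw": 1, "linear": [0, 0, 0], "rotation": [0, 0, 0]}, {"claw": 1, "linear": [0, 0, 0], "rotation": [0, 0, 0]}, {"claw": 1, "linear": [0, 0, 0], "rotation": [0, 0, 0]}, {"claw": 1, "linear": [0, 0, 0], "rotation": [0, 0, 0]}, {"claw": 1, "linear": [0, 0, 0], "rotation": [0, 0, 0]}]' --newtons 40

```text
time: 11.03
position: [0.4346, 0.2376, 0.0253]
tool_rot: [1.151, 1.24, -1.142]
ft_force: [0.8, 1.2, -2.0]
grip_width: 0.8
```

Run:
```python
from h import *
s=get_state();print(s['position'],s['grip_width']); go([.489,.008,.24],-87.1)
```

```text
[0.43463041 0.23755568 0.02530928] 0.7999745353930556
  shift(units) [-8.56  1.48  9.35] turn deg [ 1.9  0.1 -0.5] frac [ 0.021  0.001 -0.006]
    shift in final frame [-8.59  1.71  9.28]
  shift(units) [-8.56  1.48  9.35] turn deg [-178.1    0.8    0.2] frac [-1.979  0.009  0.002]
    shift in final frame [-8.59 -1.71 -9.28]
```

Call:
play_rows --targets '[{"claw": 1, "linear": [-0.3, 0, 0], "rotation": [0, 0, 0]}, {"claw": 1, "linear": [-0.6, 0, 0], "rotation": [0.02, 0, -0.005]}, {"claw": 1, "linear": [-0.9, 0, 0], "rotation": [0, 0, 0]}, {"claw": 1, "linear": [-0.9, 0, 0], "rotation": [0, 0, 0]}, {"claw": 1, "linear": [-0.9, 0, 0], "rotation": [0, 0, 0]}, {"claw": 1, "linear": [-0.9, 0, 0], "rotation": [0, 0, 0]}, {"claw": 1, "linear": [-0.9, 0, 0], "rotation": [0, 0, 0]}, {"claw": 1, "linear": [-0.9, 0, 0], "rotation": [0, 0, 0]}, {"claw": 1, "linear": [-0.9, 0, 0], "rotation": [0, 0, 0]}, {"claw": 1, "linear": [-0.9, 0, 0], "rotation": [0, 0, 0]}]'

```text
time: 11.87
position: [0.4258, 0.235, 0.2309]
tool_rot: [1.154, 1.243, -1.187]
ft_force: [0.7, 0.0, -2.8]
grip_width: 0.8
```

Call:
play_rows --targets '[{"claw": 1, "linear": [-0.5, 0.2, 0.5], "rotation": [0, 0, 0]}, {"claw": 1, "linear": [0, 0.3, 0.9], "rotation": [0, 0, 0]}, {"claw": 1, "linear": [0, 0.3, 0.9], "rotation": [0, 0, 0]}, {"claw": 1, "linear": [0, 0.3, 0.9], "rotation": [0, 0, 0]}, {"claw": 1, "linear": [0, 0.3, 0.9], "rotation": [0, 0, 0]}, {"claw": 1, "linear": [0, 0.2, 0.9], "rotation": [0, 0, 0]}, {"claw": 1, "linear": [0, 0.2, 0.9], "rotation": [0, 0, 0]}, {"claw": 1, "linear": [0, 0, 0.9], "rotation": [0, 0, 0]}, {"claw": 1, "linear": [0, 0, 0.5], "rotation": [0, 0, 0]}, {"claw": 1, "linear": [0, 0, 0.2], "rotation": [0, 0, 0]}]'

```text
time: 12.7
position: [0.4814, 0.0496, 0.2522]
tool_rot: [1.148, 1.246, -1.17]
ft_force: [0.2, -0.1, -3.0]
grip_width: 0.804
```

Call:
play_rows --targets '[{"claw": 1, "linear": [0, 0, 0], "rotation": [0, 0, 0]}, {"claw": 1, "linear": [0, 0, 0], "rotation": [0, 0, 0]}]'

```text
time: 12.87
position: [0.4807, 0.0488, 0.252]
tool_rot: [1.15, 1.246, -1.172]
ft_force: [0.2, -0.6, -3.6]
grip_width: 0.799
```

Run:
```python
from h import *
s,i=look('w5.png');print(s['position'],s['grip_width']); go([.495,.009,.206],-87.1)
```

```text
[0.48070327 0.04877794 0.25197816] 0.7990998293379363
  shift(units) [1.84 0.49 1.63] turn deg [1.  0.3 0.8] frac [0.011 0.003 0.009]
    shift in final frame [1.84 0.49 1.63]
  shift(units) [1.84 0.49 1.63] turn deg [-179.    -1.2    0.5] frac [-1.989 -0.013  0.005]
    shift in final frame [ 1.84 -0.49 -1.63]
```

View pics/w5.png

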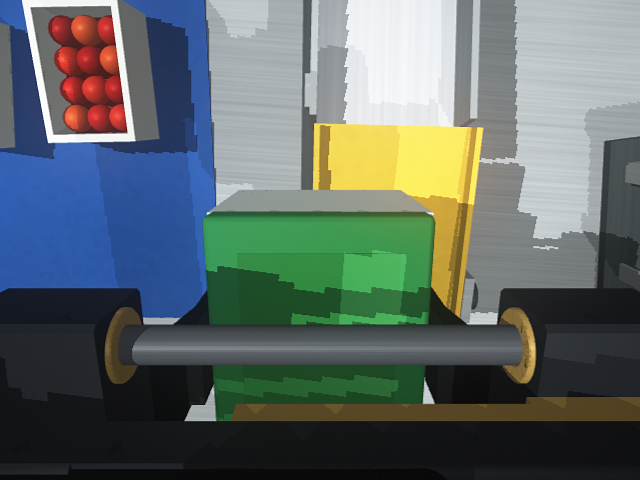

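Call:
play_rows --targets '[{"claw": 1, "linear": [0, 0.2, 0.5], "rotation": [0.01, 0.003, 0.009]}, {"claw": 1, "linear": [0.2, 0.2, 0.6], "rotation": [0, 0, 0]}, {"claw": 1, "linear": [0.6, 0.05, 0.3], "rotation": [0, 0, 0]}, {"claw": 1, "linear": [0.5, 0, 0.1], "rotation": [0, 0, 0]}, {"claw": 1, "linear": [0.2, 0, 0], "rotation": [0, 0, 0]}, {"claw": 1, "linear": [0, 0, 0], "rotation": [0, 0, 0]}, {"claw": 1, "linear": [0, 0, 0], "rotation": [0, 0, 0]}]'

```text
time: 13.5
position: [0.4969, 0.0101, 0.2127]
tool_rot: [1.17, 1.231, -1.165]
ft_force: [0.7, 0.7, -3.6]
grip_width: 0.799
```

Run:
```python
from h import *
s=get_state();print(s['position'],s['grip_width']); go([.495,.009,.193],-87.1)
```

```text
[0.49688523 0.01010021 0.21266999] 0.7990880731883764
  shift(units) [ 0.79 -0.08  0.04] turn deg [ 0.3  0.  -0.3] frac [ 0.003  0.    -0.003]
    shift in final frame [ 0.79 -0.08  0.04]
  shift(units) [ 0.79 -0.08  0.04] turn deg [-179.7    0.4    0. ] frac [-1.997  0.005  0.   ]
    shift in final frame [ 0.79  0.08 -0.04]
```

Call:
play_rows --targets '[{"claw": 1, "linear": [0.2, -0.05, 0.03], "rotation": [0, 0, 0]}, {"claw": 1, "linear": [0.2, 0, 0], "rotation": [0, 0, 0]}, {"claw": 1, "linear": [0.15, 0, 0], "rotation": [0, 0, 0]}, {"claw": 1, "linear": [0.05, 0, 0], "rotation": [0, 0, 0]}, {"claw": 1, "linear": [0, 0, 0], "rotation": [0, 0, 0]}, {"claw": 1, "linear": [0, 0, 0], "rotation": [0, 0, 0]}]'

```text
time: 14.0
position: [0.4967, 0.0102, 0.1978]
tool_rot: [1.169, 1.23, -1.161]
ft_force: [-0.5, 0.2, -2.9]
grip_width: 0.801
```

Call:
play_rows --targets '[{"claw": 1, "linear": [0.12, 0, 0], "rotation": [0, 0, 0]}, {"claw": 1, "linear": [0.07, 0, 0], "rotation": [0, 0, 0]}, {"claw": 1, "linear": [0.03, 0, 0], "rotation": [0, 0, 0]}, {"claw": 1, "linear": [0, 0, 0], "rotation": [0, 0, 0]}]'

```text
time: 14.33
position: [0.4971, 0.0105, 0.1924]
tool_rot: [1.169, 1.23, -1.16]
ft_force: [0.3, 0.2, -3.0]
grip_width: 0.802
```

Call:
play_rows --targets '[{"claw": 1, "linear": [0.07, 0, 0], "rotation": [0, 0, 0]}, {"claw": 1, "linear": [0, 0, 0], "rotation": [0, 0, 0]}, {"claw": 0, "linear": [0, 0, 0], "rotation": [0, 0, 0]}, {"claw": 0, "linear": [0, 0, 0], "rotation": [0, 0, 0]}, {"claw": 0, "linear": [0, 0, 0], "rotation": [0, 0, 0]}, {"claw": 0, "linear": [-0.4, 0, 0], "rotation": [0, 0, 0]}, {"claw": 0, "linear": [-0.9, 0, 0], "rotation": [0, 0, 0]}, {"claw": 0, "linear": [-0.9, 0, 0], "rotation": [0, 0, 0]}, {"claw": 0, "linear": [-0.9, 0, 0], "rotation": [0, 0, 0]}, {"claw": 0, "linear": [-0.9, 0, 0], "rotation": [0, 0, 0]}]'

```text
time: 15.17
position: [0.495, 0.0107, 0.295]
tool_rot: [1.168, 1.233, -1.161]
ft_force: [0.4, 0.1, 0.2]
grip_width: 1.002
```

Run:
```python
from h import *
s=get_state(); print(s['position']); go([.488,-.283,.30],-78.8)
```

```text
[0.49500386 0.01071279 0.29496963]
  shift(units) [-0.21 -0.98 11.71] turn deg [-7.8  0.  -0.3] frac [-0.087  0.    -0.004]
    shift in final frame [-0.2  -2.56 11.47]
  shift(units) [-0.21 -0.98 11.71] turn deg [172.2  -0.5  -0. ] frac [ 1.913 -0.005 -0.   ]
    shift in final frame [ -0.2    2.56 -11.47]
```

Call:
play_rows --targets '[{"claw": 0, "linear": [0, 0, 0.5], "rotation": [-0.045, 0, 0]}, {"claw": 0, "linear": [0, -0.2, 1], "rotation": [-0.045, 0, -0.004]}, {"claw": 0, "linear": [0, -0.24, 1], "rotation": [0, 0, 0]}, {"claw": 0, "linear": [0, -0.24, 1], "rotation": [0, 0, 0]}, {"claw": 0, "linear": [0, -0.24, 1], "rotation": [0, 0, 0]}, {"claw": 0, "linear": [0, -0.24, 1], "rotation": [0, 0, 0]}, {"claw": 0, "linear": [0, -0.24, 1], "rotation": [0, 0, 0]}, {"claw": 0, "linear": [0, -0.24, 1], "rotation": [0, 0, 0]}, {"claw": 0, "linear": [0, -0.24, 1], "rotation": [0, 0, 0]}, {"claw": 0, "linear": [0, -0.24, 1], "rotation": [0, 0, 0]}]'

```text
time: 16.0
position: [0.4973, -0.2341, 0.3185]
tool_rot: [1.048, 1.278, -1.026]
ft_force: [-0.6, 0.4, -0.0]
grip_width: 1.003
```

Call:
play_rows --targets '[{"claw": 0, "linear": [0.4, -0.24, 1], "rotation": [0, 0, 0]}, {"claw": 0, "linear": [0.8, -0.1, 0.7], "rotation": [0, 0, 0]}, {"claw": 0, "linear": [0.6, 0, 0.3], "rotation": [0, 0, 0]}, {"claw": 0, "linear": [0.3, 0, 0], "rotation": [0, 0, 0]}, {"claw": 0, "linear": [0, 0, 0], "rotation": [0, 0, 0]}, {"claw": 0, "linear": [0, 0, 0], "rotation": [0, 0, 0]}]'

```text
time: 16.5
position: [0.5015, -0.2973, 0.2721]
tool_rot: [1.054, 1.263, -1.034]
ft_force: [0.2, 0.2, 1.1]
grip_width: 1.002
```

Run:
```python
from h import *
s,i=look('w6.png'); print(s['position'],lid(s,i,.15)); go([.488,-.283,.160],-78.8)
t=get_image('top'); cv2.imwrite('pics/top1.png',t); rims('top',t,None,150,80)
sd=get_image('side'); rims('side',sd,None,170,150)
o=np.vstack([cv2.resize(t[80:320,180:480],None,fx=1.2,fy=1.2),cv2.resize(sd[150:400,150:450],(360,300))]); cv2.imwrite('pics/c6.png',o)
```

```text
[ 0.50153521 -0.29725614  0.27214385] (array([ 488.5, -283.9]), 103.6, 67.6, 11.2)
  shift(units) [ 4.46 -0.57 -0.76] turn deg [ 1.1  1.3 -2. ] frac [ 0.012  0.014 -0.022]
    shift in final frame [ 4.5  -0.43 -0.65]
  shift(units) [ 4.46 -0.57 -0.76] turn deg [-178.9    3.1    2. ] frac [-1.988  0.034  0.022]
    shift in final frame [4.5  0.43 0.65]
top rim (array([570.4, 366.4]), 104.6, 70.6, -4.2) [226. 234.]
top rim (array([581.2, 240.8]), 104.9, 71.0, 4.3) [266. 231.]
side rim (array([570.8, 363.8]), 103.8, 71.2, -4.5) [261. 345.]
side rim (array([581.5, 237.6]), 104.3, 71.2, 4.9) [277. 299.]
```

View pics/c6.png

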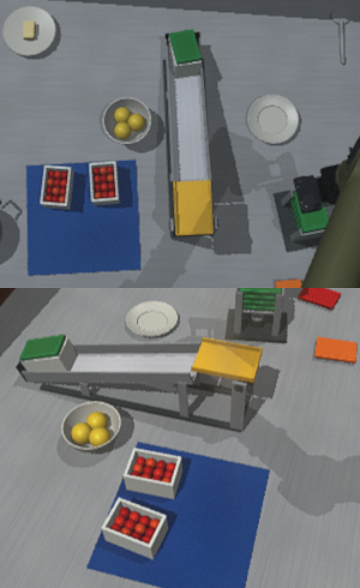

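Call:
play_rows --targets '[{"claw": 0, "linear": [0.2, -0.4, -0.6], "rotation": [0.012, 0.014, -0.022]}, {"claw": 0, "linear": [0.7, 0, 0], "rotation": [0, 0, 0]}, {"claw": 0, "linear": [0.9, 0, 0], "rotation": [0, 0, 0]}, {"claw": 0, "linear": [0.9, 0, 0], "rotation": [0, 0, 0]}, {"claw": 0, "linear": [0.6, 0, 0], "rotation": [0, 0, 0]}, {"claw": 0, "linear": [0.4, 0, 0], "rotation": [0, 0, 0]}, {"claw": 0, "linear": [0.2, 0, 0], "rotation": [0, 0, 0]}, {"claw": 0, "linear": [0, 0, 0], "rotation": [0, 0, 0]}, {"claw": 0, "linear": [0, 0, 0], "rotation": [0, 0, 0]}]'

```text
time: 17.4
position: [0.4963, -0.279, 0.1822]
tool_rot: [1.055, 1.282, -1.051]
ft_force: [1.3, -0.3, 1.0]
grip_width: 1.001
```

Run:
```python
from h import *
print(get_state()['position']);go([.488,-.2835,.143],-78.8)
```

```text
[ 0.49626049 -0.27896162  0.18216809]
  shift(units) [ 1.56 -0.38  0.09] turn deg [ 0.6  0.7 -0.7] frac [ 0.007  0.008 -0.008]
    shift in final frame [ 1.57 -0.36  0.11]
  shift(units) [ 1.56 -0.38  0.09] turn deg [-179.4    1.1    1.1] frac [-1.993  0.013  0.012]
    shift in final frame [ 1.57  0.36 -0.11]
```

Call:
play_rows --targets '[{"claw": 0, "linear": [0.1, -0.34, 0.1], "rotation": [0.007, 0.008, -0.008]}, {"claw": 0, "linear": [0.4, 0, 0], "rotation": [0, 0, 0]}, {"claw": 0, "linear": [0.4, 0, 0], "rotation": [0, 0, 0]}, {"claw": 0, "linear": [0.2, 0, 0], "rotation": [0, 0, 0]}, {"claw": 0, "linear": [0.05, 0, 0], "rotation": [0, 0, 0]}, {"claw": 0, "linear": [0, 0, 0], "rotation": [0, 0, 0]}, {"claw": 0, "linear": [0, 0, 0], "rotation": [0, 0, 0]}]'

```text
time: 17.98
position: [0.4891, -0.285, 0.1534]
tool_rot: [1.066, 1.292, -1.065]
ft_force: [0.6, -1.1, -0.3]
grip_width: 0.998
```

Run:
```python
from h import *
print(get_state()['position']);go([.488,-.2835,.143],-78.8)
```

```text
[ 0.48909227 -0.28502841  0.15341595]
  shift(units) [ 0.42 -0.03 -0.07] turn deg [-0.1  0.1 -0.1] frac [-0.001  0.001 -0.001]
    shift in final frame [ 0.42 -0.03 -0.07]
  shift(units) [ 0.42 -0.03 -0.07] turn deg [179.9  -0.2  -0.2] frac [ 1.999 -0.002 -0.002]
    shift in final frame [0.42 0.03 0.07]
```

Call:
play_rows --targets '[{"claw": 0, "linear": [0.2, -0.03, -0.06], "rotation": [0, 0, 0]}, {"claw": 0, "linear": [0.12, 0, 0], "rotation": [0, 0, 0]}, {"claw": 0, "linear": [0.06, 0, 0], "rotation": [0, 0, 0]}, {"claw": 0, "linear": [0, 0, 0], "rotation": [0, 0, 0]}, {"claw": 0, "linear": [0, 0, 0], "rotation": [0, 0, 0]}]'

```text
time: 18.4
position: [0.4884, -0.2834, 0.1434]
tool_rot: [1.065, 1.291, -1.064]
ft_force: [-0.1, 0.2, 0.2]
grip_width: 1.001
```

Call:
play_rows --targets '[{"claw": 1, "linear": [0, 0, 0], "rotation": [0, 0, 0]}, {"claw": 1, "linear": [0, 0, 0], "rotation": [0, 0, 0]}, {"claw": 1, "linear": [0, 0, 0], "rotation": [0, 0, 0]}, {"claw": 1, "linear": [0, 0, 0], "rotation": [0, 0, 0]}, {"claw": 1, "linear": [0, 0, 0], "rotation": [0, 0, 0]}]' --newtons 20

```text
time: 18.82
position: [0.4888, -0.2835, 0.144]
tool_rot: [1.065, 1.29, -1.064]
ft_force: [-0.3, 0.4, 0.5]
grip_width: 0.778
```

Call:
play_rows --targets '[{"claw": 1, "linear": [-0.3, 0, 0], "rotation": [0, 0, 0]}, {"claw": 1, "linear": [-0.6, 0, 0], "rotation": [0, 0, 0]}, {"claw": 1, "linear": [-0.9, 0, 0], "rotation": [0, 0, 0]}, {"claw": 1, "linear": [-0.9, 0, 0], "rotation": [0, 0, 0]}, {"claw": 1, "linear": [-0.9, 0, 0], "rotation": [0.035, 0, 0]}, {"claw": 1, "linear": [-0.9, 0, -0.3], "rotation": [0.035, 0, 0]}, {"claw": 1, "linear": [-0.5, 0, -0.7], "rotation": [0, 0, 0]}, {"claw": 1, "linear": [0, 0.25, -1], "rotation": [0, 0, 0]}, {"claw": 1, "linear": [0, 0.25, -1], "rotation": [0, 0, 0]}, {"claw": 1, "linear": [0, 0.25, -1], "rotation": [0, 0, 0]}]'

```text
time: 19.65
position: [0.4968, -0.1867, 0.2793]
tool_rot: [1.16, 1.231, -1.161]
ft_force: [0.0, -0.1, 0.4]
grip_width: 0.776
```

Call:
play_rows --targets '[{"claw": 1, "linear": [0, 0.25, -1], "rotation": [0, 0, 0]}, {"claw": 1, "linear": [0, 0.25, -1], "rotation": [0, 0, 0]}, {"claw": 1, "linear": [0, 0.25, -1], "rotation": [0, 0, 0]}, {"claw": 1, "linear": [0, 0.25, -1], "rotation": [0, 0, 0]}, {"claw": 1, "linear": [0, 0.25, -1], "rotation": [0, 0, 0]}, {"claw": 1, "linear": [0, 0.25, -1], "rotation": [0, 0, 0]}, {"claw": 1, "linear": [0, 0.25, -1], "rotation": [0, 0, 0]}, {"claw": 1, "linear": [0, 0.25, -1], "rotation": [0, 0, 0]}, {"claw": 1, "linear": [0, 0.25, -1], "rotation": [0, 0, 0]}, {"claw": 1, "linear": [0, 0.25, -0.8], "rotation": [0, 0, 0]}]'

```text
time: 20.48
position: [0.5446, 0.0754, 0.2866]
tool_rot: [1.162, 1.22, -1.156]
ft_force: [0.4, -0.8, -1.4]
grip_width: 0.779
```

Run:
```python
from h import *
s=get_state();print(s['position'],s['grip_width'],s['qd'].round(2));go([.5818,.239,.12],-85.4)
```

```text
[0.54457954 0.07543898 0.28659552] 0.7793590499670665 [-0.36  0.25 -0.21 -0.22  0.19  0.04 -0.58]
  shift(units) [ 6.62  1.81 -6.5 ] turn deg [-0.9  0.6 -0.8] frac [-0.01   0.007 -0.009]
    shift in final frame [ 6.66  2.01 -6.4 ]
  shift(units) [ 6.62  1.81 -6.5 ] turn deg [179.1  -1.3  -1. ] frac [ 1.99  -0.015 -0.011]
    shift in final frame [ 6.66 -2.01  6.4 ]
```

Run:
```python
from h import *
s,i=look('w7.png'); rims('wrist',i,s,185)
```

```text
wrist rim (array([576.4, 239.6]), 104.4, 70.4, 4.7) [136. 161.]
```

Call:
play_rows --targets '[{"claw": 1, "linear": [0, 0.4, -0.9], "rotation": [-0.01, 0.007, -0.009]}, {"claw": 1, "linear": [0.3, 0.4, -1], "rotation": [0, 0, 0]}, {"claw": 1, "linear": [0.7, 0.4, -1], "rotation": [0, 0, 0]}, {"claw": 1, "linear": [0.9, 0.4, -1], "rotation": [0, 0, 0]}, {"claw": 1, "linear": [0.9, 0.2, -1], "rotation": [0, 0, 0]}, {"claw": 1, "linear": [0.9, 0, -0.7], "rotation": [0, 0, 0]}, {"claw": 1, "linear": [0.9, 0, -0.3], "rotation": [0, 0, 0]}, {"claw": 1, "linear": [0.6, 0, 0], "rotation": [0, 0, 0]}, {"claw": 1, "linear": [0.3, 0, 0], "rotation": [0, 0, 0]}, {"claw": 1, "linear": [0, 0, 0], "rotation": [0, 0, 0]}]'

```text
time: 21.37
position: [0.5821, 0.2406, 0.1505]
tool_rot: [1.153, 1.246, -1.136]
ft_force: [0.1, -0.3, -0.4]
grip_width: 0.776
```

Run:
```python
from h import *
s=get_state();print(s['position'],s['grip_width'],s['qd'].round(2));go([.5818,.239,.085],-85.4)
```

```text
[0.58213063 0.24061854 0.15048637] 0.7764076060158761 [ 0.   -0.   -0.   -0.01  0.    0.01  0.  ]
  shift(units) [ 2.62 -0.04  0.08] turn deg [ 0.4 -0.3 -0.5] frac [ 0.004 -0.003 -0.006]
    shift in final frame [ 2.62 -0.02  0.06]
  shift(units) [ 2.62 -0.04  0.08] turn deg [-179.6    0.9   -0.4] frac [-1.996  0.01  -0.005]
    shift in final frame [ 2.62  0.02 -0.06]
```

Call:
play_rows --targets '[{"claw": 1, "linear": [0.2, -0.02, 0.06], "rotation": [0.004, -0.003, -0.006]}, {"claw": 1, "linear": [0.7, 0, 0], "rotation": [0, 0, 0]}, {"claw": 1, "linear": [0.7, 0, 0], "rotation": [0, 0, 0]}, {"claw": 1, "linear": [0.4, 0, 0], "rotation": [0, 0, 0]}, {"claw": 1, "linear": [0.2, 0, 0], "rotation": [0, 0, 0]}, {"claw": 1, "linear": [0, 0, 0], "rotation": [0, 0, 0]}, {"claw": 1, "linear": [0, 0, 0], "rotation": [0, 0, 0]}]'

```text
time: 21.95
position: [0.5883, 0.2351, 0.1007]
tool_rot: [1.16, 1.234, -1.15]
ft_force: [-0.0, -0.2, -0.6]
grip_width: 0.779
```

Run:
```python
from h import *
s=get_state();print(s['position'],s['grip_width'],s['qd'].round(2));go([.5815,.2392,.061],-85.4)
```

```text
[0.58829995 0.23510932 0.10066227] 0.7786043330992435 [ 0.01 -0.    0.   -0.01 -0.    0.    0.  ]
  shift(units) [ 1.58 -0.27 -0.19] turn deg [-0.5  0.1 -0.5] frac [-0.006  0.001 -0.006]
    shift in final frame [ 1.59 -0.26 -0.18]
  shift(units) [ 1.58 -0.27 -0.19] turn deg [ 1.795e+02 -8.000e-01 -1.000e-01] frac [ 1.994 -0.009 -0.002]
    shift in final frame [1.59 0.26 0.18]
```

Call:
play_rows --targets '[{"claw": 1, "linear": [0.1, -0.25, -0.18], "rotation": [-0.006, 0, -0.006]}, {"claw": 1, "linear": [0.4, 0, 0], "rotation": [0, 0, 0]}, {"claw": 1, "linear": [0.3, 0, 0], "rotation": [0, 0, 0]}, {"claw": 1, "linear": [0.1, 0, 0], "rotation": [0, 0, 0]}, {"claw": 1, "linear": [0, 0, 0], "rotation": [0, 0, 0]}, {"claw": 1, "linear": [0, 0, 0], "rotation": [0, 0, 0]}]'

```text
time: 22.45
position: [0.5827, 0.2403, 0.0789]
tool_rot: [1.15, 1.244, -1.147]
ft_force: [0.5, 0.4, -0.4]
grip_width: 0.779
```

Run:
```python
from h import *
s=get_state();print(s['position'],s['grip_width'],s['qd'].round(2));go([.5815,.2392,.061],-85.4)
```

```text
[0.58265722 0.24027238 0.0788783 ] 0.7791641422591495 [-0.    0.01  0.    0.01  0.   -0.   -0.  ]
  shift(units) [ 0.71 -0.05  0.04] turn deg [ 0.1  0.  -0.2] frac [ 0.001  0.    -0.002]
    shift in final frame [ 0.72 -0.05  0.04]
  shift(units) [ 0.71 -0.05  0.04] turn deg [-1.799e+02  3.000e-01  1.000e-01] frac [-1.999e+00  3.000e-03  1.000e-03]
    shift in final frame [ 0.72  0.05 -0.04]
```

Call:
play_rows --targets '[{"claw": 1, "linear": [0.15, -0.05, 0.04], "rotation": [0, 0, -0.002]}, {"claw": 1, "linear": [0.2, 0, 0], "rotation": [0, 0, 0]}, {"claw": 1, "linear": [0.1, 0, 0], "rotation": [0, 0, 0]}, {"claw": 1, "linear": [0, 0, 0], "rotation": [0, 0, 0]}, {"claw": 1, "linear": [0, 0, 0], "rotation": [0, 0, 0]}]'

```text
time: 22.87
position: [0.5816, 0.239, 0.0665]
tool_rot: [1.149, 1.246, -1.15]
ft_force: [-0.3, 0.4, -0.2]
grip_width: 0.779
```

Call:
play_rows --targets '[{"claw": 1, "linear": [0.1, 0, 0], "rotation": [0, 0, 0]}, {"claw": 1, "linear": [0.04, 0, 0], "rotation": [0, 0, 0]}, {"claw": 1, "linear": [0, 0, 0], "rotation": [0, 0, 0]}]'

```text
time: 23.12
position: [0.5818, 0.239, 0.0629]
tool_rot: [1.149, 1.246, -1.149]
ft_force: [-0.7, -0.2, 0.1]
grip_width: 0.776
```

Call:
play_rows --targets '[{"claw": 1, "linear": [0.06, 0, 0], "rotation": [0, 0, 0]}, {"claw": 1, "linear": [0, 0, 0], "rotation": [0, 0, 0]}, {"claw": 0, "linear": [0, 0, 0], "rotation": [0, 0, 0]}, {"claw": 0, "linear": [0, 0, 0], "rotation": [0, 0, 0]}, {"claw": 0, "linear": [0, 0, 0], "rotation": [0, 0, 0]}, {"claw": 0, "linear": [-0.2, 0, 0], "rotation": [0, 0, 0]}, {"claw": 0, "linear": [-0.5, 0, 0], "rotation": [0, 0, 0]}, {"claw": 0, "linear": [-0.6, 0, 0], "rotation": [0, 0, 0]}, {"claw": 0, "linear": [-0.2, 0, 0], "rotation": [0, 0, 0]}, {"claw": 0, "linear": [0, 0, 0], "rotation": [0, 0, 0]}]'

```text
time: 23.95
position: [0.5822, 0.2396, 0.1032]
tool_rot: [1.15, 1.245, -1.148]
ft_force: [-0.7, -0.3, -0.5]
grip_width: 0.998
```

Run:
```python
from h import *
s,i=look('w8.png');print(s['position'],s['grip_width'],s['qd'].round(2));print(lid(s,i,.067));go([.5820,.2392,.022],-85.4)
j=get_image('side'); cv2.imwrite('pics/c8.png',np.hstack([cv2.resize(j[250:400,200:400],(400,300)),cv2.resize(i,(400,300))]))
```

```text
[0.58218153 0.23955114 0.1031787 ] 0.9980641406360627 [ 0.   -0.02 -0.01 -0.01 -0.    0.    0.  ]
(array([593.7, 239.8]), 73.8, 67.0, 4.7)
  shift(units) [ 3.24 -0.02  0.02] turn deg [ 0.1 -0.  -0.1] frac [ 0.001 -0.    -0.001]
    shift in final frame [ 3.24 -0.01  0.02]
  shift(units) [ 3.24 -0.02  0.02] turn deg [-179.9    0.2   -0. ] frac [-1.999  0.002 -0.   ]
    shift in final frame [ 3.24  0.01 -0.02]
```

View pics/c8.png

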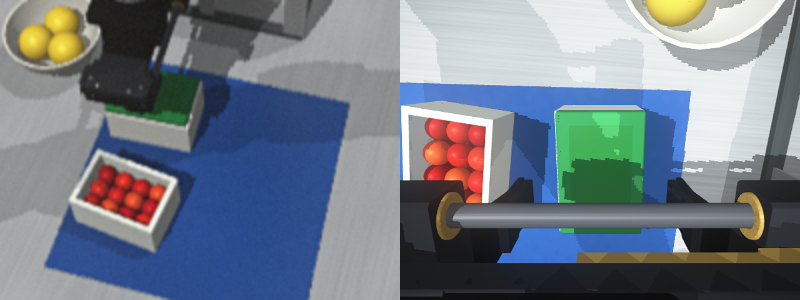

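Call:
play_rows --targets '[{"claw": 0, "linear": [0.3, 0, 0], "rotation": [0, 0, 0]}, {"claw": 0, "linear": [0.5, 0, 0], "rotation": [0, 0, 0]}, {"claw": 0, "linear": [0.5, 0, 0], "rotation": [0, 0, 0]}, {"claw": 0, "linear": [0.5, 0, 0], "rotation": [0, 0, 0]}, {"claw": 0, "linear": [0.4, 0, 0], "rotation": [0, 0, 0]}, {"claw": 0, "linear": [0.3, 0, 0], "rotation": [0, 0, 0]}, {"claw": 0, "linear": [0.1, 0, 0], "rotation": [0, 0, 0]}, {"claw": 0, "linear": [0, 0, 0], "rotation": [0, 0, 0]}, {"claw": 0, "linear": [0, 0, 0], "rotation": [0, 0, 0]}]'

```text
time: 24.8
position: [0.5774, 0.2373, 0.0236]
tool_rot: [1.142, 1.252, -1.157]
ft_force: [-0.6, 0.1, 0.0]
grip_width: 0.999
```

Run:
```python
from h import *
s=get_state();print(s['position'],s['grip_width'],s['qd'].round(2));go([.5815,.2392,.022],-85.4)
```

```text
[0.57738319 0.23729178 0.02355353] 0.9991065128944632 [ 0.    0.01 -0.   -0.    0.   -0.   -0.  ]
  shift(units) [ 0.06  0.17 -0.06] turn deg [0.1 0.2 0.6] frac [0.001 0.002 0.006]
    shift in final frame [ 0.06  0.17 -0.06]
  shift(units) [ 0.06  0.17 -0.06] turn deg [-179.9   -0.9    0.2] frac [-1.999 -0.01   0.003]
    shift in final frame [ 0.06 -0.17  0.06]
```

Call:
play_rows --targets '[{"claw": 0, "linear": [0.06, 0.16, -0.06], "rotation": [0, 0, 0.006]}, {"claw": 0, "linear": [0, 0, 0], "rotation": [0, 0, 0]}, {"claw": 1, "linear": [0, 0, 0], "rotation": [0, 0, 0]}, {"claw": 1, "linear": [0, 0, 0], "rotation": [0, 0, 0]}, {"claw": 1, "linear": [0, 0, 0], "rotation": [0, 0, 0]}, {"claw": 1, "linear": [0, 0, 0], "rotation": [0, 0, 0]}, {"claw": 1, "linear": [0, 0, 0], "rotation": [0, 0, 0]}, {"claw": 1, "linear": [0, 0, 0], "rotation": [0, 0, 0]}]' --newtons 40

```text
time: 25.47
position: [0.5836, 0.2402, 0.0245]
tool_rot: [1.15, 1.242, -1.146]
ft_force: [0.7, -0.3, -1.1]
grip_width: 0.797
```

Call:
play_rows --targets '[{"claw": 1, "linear": [-0.3, 0, 0], "rotation": [0, 0, 0]}, {"claw": 1, "linear": [-0.6, 0, 0], "rotation": [0.02, 0, 0]}, {"claw": 1, "linear": [-0.9, 0, 0], "rotation": [0, 0, 0]}, {"claw": 1, "linear": [-0.9, 0, 0], "rotation": [0, 0, 0]}, {"claw": 1, "linear": [-0.9, 0, 0], "rotation": [0, 0, 0]}, {"claw": 1, "linear": [-0.9, 0, 0], "rotation": [0, 0, 0]}, {"claw": 1, "linear": [-0.9, 0, 0], "rotation": [0, 0, 0]}, {"claw": 1, "linear": [-0.9, 0, 0], "rotation": [0, 0, 0]}, {"claw": 1, "linear": [-0.9, 0, 0], "rotation": [0, 0, 0]}, {"claw": 1, "linear": [-0.8, -0.1, 0.2], "rotation": [0, 0, 0]}]'

```text
time: 26.3
position: [0.5741, 0.2348, 0.2347]
tool_rot: [1.173, 1.23, -1.187]
ft_force: [1.0, 0.7, -3.1]
grip_width: 0.797
```

Run:
```python
from h import *
s=get_state();print(s['position'],s['grip_width'],s['qd'].round(2));go([.491,.009,.25],-87.1)
```

```text
[0.57414688 0.23478404 0.23470584] 0.796527162322017 [ 0.15 -0.27 -0.04 -0.23 -0.18  0.44  0.18]
  shift(units) [-0.55 -3.69  8.89] turn deg [-0.6  0.2  0.4] frac [-0.007  0.003  0.005]
    shift in final frame [-0.61 -3.78  8.85]
  shift(units) [-0.55 -3.69  8.89] turn deg [179.4   0.7  -0.4] frac [ 1.993  0.008 -0.004]
    shift in final frame [-0.61  3.78 -8.85]
```

Call:
play_rows --targets '[{"claw": 1, "linear": [-0.2, -0.3, 0.8], "rotation": [-0.007, 0.003, 0.005]}, {"claw": 1, "linear": [0, -0.4, 0.9], "rotation": [0, 0, 0]}, {"claw": 1, "linear": [0, -0.4, 0.9], "rotation": [0, 0, 0]}, {"claw": 1, "linear": [0, -0.4, 0.9], "rotation": [0, 0, 0]}, {"claw": 1, "linear": [0, -0.4, 0.9], "rotation": [0, 0, 0]}, {"claw": 1, "linear": [0, -0.4, 0.9], "rotation": [0, 0, 0]}, {"claw": 1, "linear": [0, -0.4, 0.9], "rotation": [0, 0, 0]}, {"claw": 1, "linear": [0, -0.4, 0.9], "rotation": [0, 0, 0]}, {"claw": 1, "linear": [0, -0.3, 0.8], "rotation": [0, 0, 0]}, {"claw": 1, "linear": [0, -0.1, 0.4], "rotation": [0, 0, 0]}]'

```text
time: 27.13
position: [0.4913, 0.0248, 0.2562]
tool_rot: [1.183, 1.224, -1.154]
ft_force: [0.8, -0.4, -2.1]
grip_width: 0.804
```

Call:
play_rows --targets '[{"claw": 1, "linear": [0, 0, 0.1], "rotation": [0, 0, 0]}, {"claw": 1, "linear": [0, 0, 0], "rotation": [0, 0, 0]}, {"claw": 1, "linear": [0, 0, 0], "rotation": [0, 0, 0]}]'

```text
time: 27.38
position: [0.4903, 0.0205, 0.2588]
tool_rot: [1.187, 1.217, -1.158]
ft_force: [0.7, 0.9, -2.8]
grip_width: 0.801
```

Run:
```python
from h import *
s=get_state();print(s['position'],s['grip_width'],s['qd'].round(2));go([.4933,.009,.205],-87.1)
```

```text
[0.49029016 0.02048455 0.2587824 ] 0.8012487421836848 [-0.   -0.01 -0.01 -0.   -0.01  0.   -0.01]
  shift(units) [2.15 0.05 0.47] turn deg [-0.3 -0.2 -1.2] frac [-0.003 -0.002 -0.014]
    shift in final frame [2.15 0.1  0.46]
  shift(units) [2.15 0.05 0.47] turn deg [179.7  -1.9   0.2] frac [ 1.997 -0.021  0.003]
    shift in final frame [ 2.15 -0.1  -0.46]
```

Call:
play_rows --targets '[{"claw": 1, "linear": [0, 0.1, 0.45], "rotation": [-0.003, -0.002, -0.014]}, {"claw": 1, "linear": [0.4, 0, 0], "rotation": [0, 0, 0]}, {"claw": 1, "linear": [0.6, 0, 0], "rotation": [0, 0, 0]}, {"claw": 1, "linear": [0.4, 0, 0], "rotation": [0, 0, 0]}, {"claw": 1, "linear": [0.2, 0, 0], "rotation": [0, 0, 0]}, {"claw": 1, "linear": [0, 0, 0], "rotation": [0, 0, 0]}, {"claw": 1, "linear": [0, 0, 0], "rotation": [0, 0, 0]}]'

```text
time: 27.97
position: [0.4935, 0.0197, 0.2162]
tool_rot: [1.166, 1.241, -1.161]
ft_force: [0.4, -0.7, -3.4]
grip_width: 0.799
```

Run:
```python
from h import *
s=get_state();print(s['position'],s['grip_width'],s['qd'].round(2));go([.4933,.009,.191],-87.1)
```

```text
[0.49348012 0.01966553 0.21618866] 0.7992835751315595 [-0.01  0.01 -0.01  0.01 -0.   -0.01 -0.  ]
  shift(units) [ 1.01 -0.03  0.43] turn deg [ 0.7 -0.3 -0. ] frac [ 0.008 -0.003 -0.   ]
    shift in final frame [ 1.01 -0.03  0.43]
  shift(units) [ 1.01 -0.03  0.43] turn deg [-179.3    0.    -0.4] frac [-1.992  0.    -0.004]
    shift in final frame [ 1.01  0.03 -0.43]
```

Call:
play_rows --targets '[{"claw": 1, "linear": [0, -0.03, 0.4], "rotation": [0.008, -0.003, 0]}, {"claw": 1, "linear": [0.2, 0, 0], "rotation": [0, 0, 0]}, {"claw": 1, "linear": [0.3, 0, 0], "rotation": [0, 0, 0]}, {"claw": 1, "linear": [0.15, 0, 0], "rotation": [0, 0, 0]}, {"claw": 1, "linear": [0.05, 0, 0], "rotation": [0, 0, 0]}, {"claw": 1, "linear": [0, 0, 0], "rotation": [0, 0, 0]}, {"claw": 1, "linear": [0, 0, 0], "rotation": [0, 0, 0]}]'

```text
time: 28.55
position: [0.494, 0.0089, 0.1981]
tool_rot: [1.174, 1.229, -1.172]
ft_force: [0.7, 0.2, -3.6]
grip_width: 0.803
```

Run:
```python
from h import *
s=get_state();print(s['position'],s['grip_width'],s['ft_force'].round(1));go([.4933,.009,.190],-87.1)
```

```text
[0.49401982 0.00889048 0.19807198] 0.802577970475423 [ 0.7  0.2 -3.6]
  shift(units) [ 0.32 -0.03 -0.01] turn deg [-0.1  0.1 -0.1] frac [-0.002  0.001 -0.002]
    shift in final frame [ 0.32 -0.03 -0.01]
  shift(units) [ 0.32 -0.03 -0.01] turn deg [ 1.799e+02 -2.000e-01 -1.000e-01] frac [ 1.998e+00 -2.000e-03 -1.000e-03]
    shift in final frame [0.32 0.03 0.01]
```

Call:
play_rows --targets '[{"claw": 1, "linear": [0.15, 0, 0], "rotation": [0, 0, 0]}, {"claw": 1, "linear": [0.1, 0, 0], "rotation": [0, 0, 0]}, {"claw": 1, "linear": [0.04, 0, 0], "rotation": [0, 0, 0]}, {"claw": 1, "linear": [0, 0, 0], "rotation": [0, 0, 0]}]'

```text
time: 28.88
position: [0.4944, 0.009, 0.1905]
tool_rot: [1.174, 1.229, -1.171]
ft_force: [0.4, -0.6, -3.7]
grip_width: 0.801
```

Call:
play_rows --targets '[{"claw": 1, "linear": [0.04, 0, 0], "rotation": [0, 0, 0]}, {"claw": 1, "linear": [0, 0, 0], "rotation": [0, 0, 0]}, {"claw": 0, "linear": [0, 0, 0], "rotation": [0, 0, 0]}, {"claw": 0, "linear": [0, 0, 0], "rotation": [0, 0, 0]}, {"claw": 0, "linear": [0, 0, 0], "rotation": [0, 0, 0]}, {"claw": 0, "linear": [-0.4, 0, 0], "rotation": [0, 0, 0]}, {"claw": 0, "linear": [-0.9, 0, 0], "rotation": [0, 0, 0]}, {"claw": 0, "linear": [-0.9, 0, 0], "rotation": [0, 0, 0]}, {"claw": 0, "linear": [-0.9, 0, 0], "rotation": [0, 0, 0]}, {"claw": 0, "linear": [-0.9, 0, 0], "rotation": [0, 0, 0]}]'

```text
time: 29.72
position: [0.4927, 0.0094, 0.294]
tool_rot: [1.173, 1.232, -1.173]
ft_force: [0.2, -0.3, 0.2]
grip_width: 0.997
```

Call:
play_rows --targets '[{"claw": 0, "linear": [0, 0, 0.5], "rotation": [-0.045, 0, 0]}, {"claw": 0, "linear": [0, -0.2, 1], "rotation": [-0.045, 0, -0.004]}, {"claw": 0, "linear": [0, -0.24, 1], "rotation": [0, 0, 0]}, {"claw": 0, "linear": [0, -0.26, 1], "rotation": [0, 0, 0]}, {"claw": 0, "linear": [0, -0.26, 1], "rotation": [0, 0, 0]}, {"claw": 0, "linear": [0, -0.26, 1], "rotation": [0, 0, 0]}, {"claw": 0, "linear": [0, -0.26, 1], "rotation": [0, 0, 0]}, {"claw": 0, "linear": [0, -0.26, 1], "rotation": [0, 0, 0]}, {"claw": 0, "linear": [0, -0.26, 1], "rotation": [0, 0, 0]}, {"claw": 0, "linear": [0, -0.26, 1], "rotation": [0, 0, 0]}]'

```text
time: 30.55
position: [0.4891, -0.2361, 0.3175]
tool_rot: [1.053, 1.278, -1.037]
ft_force: [1.2, -0.3, -0.2]
grip_width: 1.0
```

Call:
play_rows --targets '[{"claw": 0, "linear": [0.4, -0.26, 0.8], "rotation": [0, 0, 0]}, {"claw": 0, "linear": [0.8, -0.2, 0.4], "rotation": [0, 0, 0]}, {"claw": 0, "linear": [0.6, -0.1, 0.1], "rotation": [0, 0, 0]}, {"claw": 0, "linear": [0.3, 0, 0], "rotation": [0, 0, 0]}, {"claw": 0, "linear": [0, 0, 0], "rotation": [0, 0, 0]}, {"claw": 0, "linear": [0, 0, 0], "rotation": [0, 0, 0]}]'

```text
time: 31.05
position: [0.4833, -0.2831, 0.2707]
tool_rot: [1.06, 1.262, -1.045]
ft_force: [0.3, -0.6, 0.2]
grip_width: 1.001
```

Run:
```python
from h import *
s,i=look('w9.png'); print(s['position'],s['qd'].round(2),lid(s,i,.15)); go([.488,-.2835,.160],-78.8)
t=get_image('top'); cv2.imwrite('pics/top2.png',t); rims('top',t,None,150,80)
for c in quads(mask(t,'green'),150): print('top green',rect(onz('top',c,.15)))
sd=get_image('side'); cv2.imwrite('pics/side2.png',sd); rims('side',sd,None,170,150)
o=np.vstack([cv2.resize(t[80:320,180:480],None,fx=1.2,fy=1.2),cv2.resize(sd[150:400,150:450],(360,300))]); cv2.imwrite('pics/c9.png',o)
```

```text
[ 0.48328325 -0.28312847  0.27066806] [-0.   -0.   -0.01 -0.   -0.01  0.   -0.  ] (array([ 486.8, -284. ]), 102.5, 67.8, 11.2)
  shift(units) [ 4.44  0.04 -0.04] turn deg [ 0.5  1.2 -1.7] frac [ 0.005  0.014 -0.019]
    shift in final frame [4.44 0.17 0.06]
  shift(units) [ 4.44  0.04 -0.04] turn deg [-179.5    2.7    1.9] frac [-1.994  0.03   0.021]
    shift in final frame [ 4.44 -0.17 -0.06]
top rim (array([570.4, 366.6]), 104.6, 70.9, -4.6) [226. 234.]
top green (array([ 454.4, -285.2]), 76.6, 36.3, -76.0)
top green (array([875.4,  30.2]), 172.9, 70.7, -0.5)
side rim (array([571. , 363.8]), 103.9, 71.4, -4.7) [261. 345.]
```

View pics/c9.png

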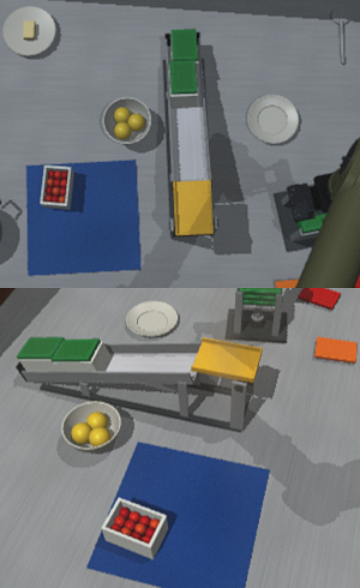

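Call:
play_rows --targets '[{"claw": 0, "linear": [0.3, 0.15, 0.06], "rotation": [0.005, 0.014, -0.019]}, {"claw": 0, "linear": [0.7, 0, 0], "rotation": [0, 0, 0]}, {"claw": 0, "linear": [0.9, 0, 0], "rotation": [0, 0, 0]}, {"claw": 0, "linear": [0.9, 0, 0], "rotation": [0, 0, 0]}, {"claw": 0, "linear": [0.7, 0, 0], "rotation": [0, 0, 0]}, {"claw": 0, "linear": [0.4, 0, 0], "rotation": [0, 0, 0]}, {"claw": 0, "linear": [0.2, 0, 0], "rotation": [0, 0, 0]}, {"claw": 0, "linear": [0, 0, 0], "rotation": [0, 0, 0]}, {"claw": 0, "linear": [0, 0, 0], "rotation": [0, 0, 0]}]'

```text
time: 31.95
position: [0.4964, -0.2808, 0.1756]
tool_rot: [1.057, 1.283, -1.051]
ft_force: [-0.5, 0.3, 0.9]
grip_width: 0.997
```

Run:
```python
from h import *
print(get_state()['position']);go([.488,-.2837,.143],-78.8)
```

```text
[ 0.49642081 -0.28082681  0.17556073]
  shift(units) [ 1.3  -0.37  0.03] turn deg [ 0.6  0.6 -0.7] frac [ 0.006  0.007 -0.008]
    shift in final frame [ 1.3  -0.35  0.05]
  shift(units) [ 1.3  -0.37  0.03] turn deg [-179.4    1.2    0.9] frac [-1.994  0.013  0.01 ]
    shift in final frame [ 1.3   0.35 -0.05]
```

Call:
play_rows --targets '[{"claw": 0, "linear": [0.1, -0.33, 0.04], "rotation": [0.006, 0.007, -0.008]}, {"claw": 0, "linear": [0.3, 0, 0], "rotation": [0, 0, 0]}, {"claw": 0, "linear": [0.3, 0, 0], "rotation": [0, 0, 0]}, {"claw": 0, "linear": [0.15, 0, 0], "rotation": [0, 0, 0]}, {"claw": 0, "linear": [0.05, 0, 0], "rotation": [0, 0, 0]}, {"claw": 0, "linear": [0, 0, 0], "rotation": [0, 0, 0]}, {"claw": 0, "linear": [0, 0, 0], "rotation": [0, 0, 0]}]'

```text
time: 32.53
position: [0.4896, -0.2852, 0.1546]
tool_rot: [1.065, 1.29, -1.064]
ft_force: [0.4, 0.1, -0.3]
grip_width: 1.002
```

Run:
```python
from h import *
print(get_state()['position']);go([.488,-.2837,.143],-78.8)
```

```text
[ 0.48962027 -0.28524329  0.15460999]
  shift(units) [ 0.46 -0.05 -0.07] turn deg [-0.1  0.2 -0.2] frac [-0.001  0.002 -0.002]
    shift in final frame [ 0.46 -0.05 -0.07]
  shift(units) [ 0.46 -0.05 -0.07] turn deg [179.9  -0.3  -0.2] frac [ 1.999 -0.003 -0.003]
    shift in final frame [0.46 0.05 0.07]
```

Call:
play_rows --targets '[{"claw": 0, "linear": [0.2, -0.05, -0.06], "rotation": [0, 0, 0]}, {"claw": 0, "linear": [0.15, 0, 0], "rotation": [0, 0, 0]}, {"claw": 0, "linear": [0.06, 0, 0], "rotation": [0, 0, 0]}, {"claw": 0, "linear": [0, 0, 0], "rotation": [0, 0, 0]}, {"claw": 0, "linear": [0, 0, 0], "rotation": [0, 0, 0]}]'

```text
time: 32.95
position: [0.4882, -0.2837, 0.1435]
tool_rot: [1.065, 1.29, -1.063]
ft_force: [-0.6, -0.8, 0.5]
grip_width: 1.004
```

Call:
play_rows --targets '[{"claw": 1, "linear": [0, 0, 0], "rotation": [0, 0, 0]}, {"claw": 1, "linear": [0, 0, 0], "rotation": [0, 0, 0]}, {"claw": 1, "linear": [0, 0, 0], "rotation": [0, 0, 0]}, {"claw": 1, "linear": [0, 0, 0], "rotation": [0, 0, 0]}, {"claw": 1, "linear": [0, 0, 0], "rotation": [0, 0, 0]}]' --newtons 20

```text
time: 33.37
position: [0.4885, -0.2838, 0.1439]
tool_rot: [1.065, 1.29, -1.063]
ft_force: [-0.3, 0.5, -0.2]
grip_width: 0.778
```

Call:
play_rows --targets '[{"claw": 1, "linear": [-0.3, 0, 0], "rotation": [0, 0, 0]}, {"claw": 1, "linear": [-0.6, 0, 0], "rotation": [0, 0, 0]}, {"claw": 1, "linear": [-0.9, 0, 0], "rotation": [0, 0, 0]}, {"claw": 1, "linear": [-0.9, 0, 0], "rotation": [0, 0, 0]}, {"claw": 1, "linear": [-0.9, 0, 0], "rotation": [0, 0, 0]}, {"claw": 1, "linear": [-0.9, 0, -0.3], "rotation": [0.06, 0, 0]}, {"claw": 1, "linear": [-0.5, 0, -0.7], "rotation": [0.06, 0, 0]}, {"claw": 1, "linear": [0, 0, -1], "rotation": [0.056, 0, 0]}, {"claw": 1, "linear": [0, 0, -1], "rotation": [0, 0, 0]}, {"claw": 1, "linear": [0, 0, -1], "rotation": [0, 0, 0]}]'

```text
time: 34.2
position: [0.4877, -0.1881, 0.2793]
tool_rot: [1.289, 1.147, -1.286]
ft_force: [0.2, 0.3, -0.1]
grip_width: 0.773
```

Run:
```python
from h import *
s=get_state();print(s['position'],s['grip_width']);go([.5712,.3652,.20],-94.6)
```

```text
[ 0.48767007 -0.18805649  0.27925703] 0.7730956241480991
  shift(units) [  3.08   0.89 -22.38] turn deg [-1.6  0.2 -0.4] frac [-0.018  0.003 -0.004]
    shift in final frame [  3.17   1.56 -22.33]
  shift(units) [  3.08   0.89 -22.38] turn deg [178.3  -0.6  -0.4] frac [ 1.982 -0.007 -0.004]
    shift in final frame [ 3.17 -1.56 22.33]
```

Call:
play_rows --targets '[{"claw": 1, "linear": [0, 0.05, -1], "rotation": [-0.018, 0, 0]}, {"claw": 1, "linear": [0, 0.05, -1], "rotation": [0, 0, 0]}, {"claw": 1, "linear": [0, 0.05, -1], "rotation": [0, 0, 0]}, {"claw": 1, "linear": [0, 0.05, -1], "rotation": [0, 0, 0]}, {"claw": 1, "linear": [0, 0.05, -1], "rotation": [0, 0, 0]}, {"claw": 1, "linear": [0, 0.05, -1], "rotation": [0, 0, 0]}, {"claw": 1, "linear": [0, 0.05, -1], "rotation": [0, 0, 0]}, {"claw": 1, "linear": [0, 0.05, -1], "rotation": [0, 0, 0]}, {"claw": 1, "linear": [0, 0.05, -1], "rotation": [0, 0, 0]}, {"claw": 1, "linear": [0, 0.05, -1], "rotation": [0, 0, 0]}]'

```text
time: 35.03
position: [0.5197, 0.0782, 0.2833]
tool_rot: [1.257, 1.163, -1.25]
ft_force: [1.0, -0.4, -0.3]
grip_width: 0.777
```

Call:
play_rows --targets '[{"claw": 1, "linear": [0, 0.05, -1], "rotation": [0, 0, 0]}, {"claw": 1, "linear": [0, 0.05, -1], "rotation": [0, 0, 0]}, {"claw": 1, "linear": [0, 0.05, -1], "rotation": [0, 0, 0]}, {"claw": 1, "linear": [0, 0.05, -1], "rotation": [0, 0, 0]}, {"claw": 1, "linear": [0, 0.05, -0.9], "rotation": [0, 0, 0]}, {"claw": 1, "linear": [0, 0.05, -0.6], "rotation": [0, 0, 0]}, {"claw": 1, "linear": [0, 0.05, -0.3], "rotation": [0, 0, 0]}]'

```text
time: 35.62
position: [0.5339, 0.2397, 0.2852]
tool_rot: [1.246, 1.173, -1.233]
ft_force: [-1.5, 0.5, -0.9]
grip_width: 0.777
```

Run:
```python
from h import *
s,i=look('w10.png');print(s['position'],s['grip_width'],s['qd'].round(2));rims('wrist',i,s,185);go([.5712,.3652,.12],-94.6)
```

```text
[0.53391936 0.23969038 0.28516255] 0.7773576758140754 [-0.19  0.15 -0.04 -0.14  0.11  0.04 -0.19]
wrist rim (array([565.5, 365.2]), 104.4, 70.6, -4.4) [178. 179.]
  shift(units) [ 6.61  1.18 -5.05] turn deg [ 2.1  0.1 -0.9] frac [ 0.023  0.001 -0.01 ]
    shift in final frame [ 6.61  1.1  -5.07]
  shift(units) [ 6.61  1.18 -5.05] turn deg [-177.9    1.4    0.2] frac [-1.977  0.015  0.002]
    shift in final frame [ 6.61 -1.1   5.07]
```

Unmoved (565.5+4.5 ≈ 570, y 365).

Call:
play_rows --targets '[{"claw": 1, "linear": [0, 0.3, -0.7], "rotation": [0.023, 0, -0.01]}, {"claw": 1, "linear": [0.3, 0.3, -0.9], "rotation": [0, 0, 0]}, {"claw": 1, "linear": [0.6, 0.2, -1], "rotation": [0, 0, 0]}, {"claw": 1, "linear": [0.9, 0.1, -1], "rotation": [0, 0, 0]}, {"claw": 1, "linear": [0.9, 0, -0.7], "rotation": [0, 0, 0]}, {"claw": 1, "linear": [0.9, 0, -0.4], "rotation": [0, 0, 0]}, {"claw": 1, "linear": [0.9, 0, -0.1], "rotation": [0, 0, 0]}, {"claw": 1, "linear": [0.6, 0, 0], "rotation": [0, 0, 0]}, {"claw": 1, "linear": [0.3, 0, 0], "rotation": [0, 0, 0]}, {"claw": 1, "linear": [0, 0, 0], "rotation": [0, 0, 0]}]'

```text
time: 36.5
position: [0.5722, 0.3534, 0.1449]
tool_rot: [1.267, 1.156, -1.276]
ft_force: [1.3, -0.5, -0.5]
grip_width: 0.778
```

Run:
```python
from h import *
s=get_state();print(s['position'],s['grip_width'],s['qd'].round(2));go([.5709,.3651,.085],-94.6)
```

```text
[0.5721835  0.35343921 0.14490523] 0.7784355546831228 [ 0.01 -0.    0.   -0.    0.01  0.01  0.01]
  shift(units) [ 2.39 -0.1  -0.49] turn deg [-0.4  0.6 -0.2] frac [-0.005  0.007 -0.002]
    shift in final frame [ 2.4  -0.09 -0.46]
  shift(units) [ 2.39 -0.1  -0.49] turn deg [179.6  -0.3  -0.9] frac [ 1.995 -0.004 -0.011]
    shift in final frame [2.4  0.09 0.46]
```

Call:
play_rows --targets '[{"claw": 1, "linear": [0.2, -0.1, -0.46], "rotation": [-0.005, 0.007, -0.002]}, {"claw": 1, "linear": [0.6, 0, 0], "rotation": [0, 0, 0]}, {"claw": 1, "linear": [0.6, 0, 0], "rotation": [0, 0, 0]}, {"claw": 1, "linear": [0.4, 0, 0], "rotation": [0, 0, 0]}, {"claw": 1, "linear": [0.2, 0, 0], "rotation": [0, 0, 0]}, {"claw": 1, "linear": [0.05, 0, 0], "rotation": [0, 0, 0]}, {"claw": 1, "linear": [0, 0, 0], "rotation": [0, 0, 0]}, {"claw": 1, "linear": [0, 0, 0], "rotation": [0, 0, 0]}]'

```text
time: 37.17
position: [0.5748, 0.3649, 0.0944]
tool_rot: [1.277, 1.167, -1.262]
ft_force: [-0.1, -0.7, 0.2]
grip_width: 0.782
```

Run:
```python
from h import *
s=get_state();print(s['position'],s['grip_width'],s['qd'].round(2));go([.5709,.3651,.061],-94.6)
```

```text
[0.57476865 0.36493307 0.09436298] 0.7817996929692255 [ 0. -0. -0. -0.  0.  0.  0.]
  shift(units) [ 1.33 -0.16  0.01] turn deg [-0.1 -0.3 -0.4] frac [-0.002 -0.003 -0.005]
    shift in final frame [ 1.33 -0.15  0.01]
  shift(units) [ 1.33 -0.16  0.01] turn deg [179.9  -0.7   0.4] frac [ 1.998 -0.007  0.005]
    shift in final frame [ 1.33  0.15 -0.01]
```

Call:
play_rows --targets '[{"claw": 1, "linear": [0.1, -0.15, 0], "rotation": [-0.002, -0.003, -0.005]}, {"claw": 1, "linear": [0.3, 0, 0], "rotation": [0, 0, 0]}, {"claw": 1, "linear": [0.2, 0, 0], "rotation": [0, 0, 0]}, {"claw": 1, "linear": [0.1, 0, 0], "rotation": [0, 0, 0]}, {"claw": 1, "linear": [0, 0, 0], "rotation": [0, 0, 0]}, {"claw": 1, "linear": [0, 0, 0], "rotation": [0, 0, 0]}]'

```text
time: 37.67
position: [0.5717, 0.3661, 0.0772]
tool_rot: [1.269, 1.17, -1.266]
ft_force: [0.3, -0.1, 0.0]
grip_width: 0.779
```

Run:
```python
from h import *
s=get_state();print(s['position'],s['grip_width'],s['qd'].round(2));go([.5709,.3651,.061],-94.6)
```

```text
[0.57173021 0.3661064  0.07720796] 0.7791980148100489 [-0.    0.01  0.    0.    0.   -0.   -0.  ]
  shift(units) [ 0.65 -0.03  0.04] turn deg [ 0.1 -0.1 -0.1] frac [ 0.001 -0.001 -0.001]
    shift in final frame [ 0.65 -0.03  0.04]
  shift(units) [ 0.65 -0.03  0.04] turn deg [-1.799e+02  1.000e-01 -1.000e-01] frac [-1.999e+00  2.000e-03 -1.000e-03]
    shift in final frame [ 0.65  0.03 -0.04]
```

Call:
play_rows --targets '[{"claw": 1, "linear": [0.15, -0.03, 0.04], "rotation": [0, 0, 0]}, {"claw": 1, "linear": [0.15, 0, 0], "rotation": [0, 0, 0]}, {"claw": 1, "linear": [0.1, 0, 0], "rotation": [0, 0, 0]}, {"claw": 1, "linear": [0, 0, 0], "rotation": [0, 0, 0]}, {"claw": 1, "linear": [0, 0, 0], "rotation": [0, 0, 0]}]'

```text
time: 38.08
position: [0.571, 0.365, 0.0662]
tool_rot: [1.269, 1.17, -1.266]
ft_force: [-0.7, 0.4, 0.0]
grip_width: 0.774
```

Call:
play_rows --targets '[{"claw": 1, "linear": [0.1, 0, 0], "rotation": [0, 0, 0]}, {"claw": 1, "linear": [0.04, 0, 0], "rotation": [0, 0, 0]}, {"claw": 1, "linear": [0, 0, 0], "rotation": [0, 0, 0]}]'

```text
time: 38.33
position: [0.5711, 0.3651, 0.0625]
tool_rot: [1.27, 1.17, -1.265]
ft_force: [0.2, -0.8, -1.3]
grip_width: 0.778
```

Call:
play_rows --targets '[{"claw": 1, "linear": [0.05, 0, 0], "rotation": [0, 0, 0]}, {"claw": 1, "linear": [0, 0, 0], "rotation": [0, 0, 0]}, {"claw": 0, "linear": [0, 0, 0], "rotation": [0, 0, 0]}, {"claw": 0, "linear": [0, 0, 0], "rotation": [0, 0, 0]}, {"claw": 0, "linear": [0, 0, 0], "rotation": [0, 0, 0]}, {"claw": 0, "linear": [-0.2, 0, 0], "rotation": [0, 0, 0]}, {"claw": 0, "linear": [-0.5, 0, 0], "rotation": [0, 0, 0]}, {"claw": 0, "linear": [-0.6, 0, 0], "rotation": [0, 0, 0]}, {"claw": 0, "linear": [-0.2, 0, 0], "rotation": [0, 0, 0]}, {"claw": 0, "linear": [0, 0, 0], "rotation": [0, 0, 0]}]'

```text
time: 39.17
position: [0.5713, 0.3655, 0.1031]
tool_rot: [1.27, 1.17, -1.264]
ft_force: [0.5, -0.3, -0.2]
grip_width: 0.995
```

Run:
```python
from h import *
s,i=look('w11.png');print(s['position'],s['grip_width'],s['qd'].round(2));print(lid(s,i,.067));go([.5707,.3652,.022],-94.6)
j=get_image('side'); cv2.imwrite('pics/c11.png',np.hstack([cv2.resize(j[250:400,170:370],(400,300)),cv2.resize(i,(400,300))]))
```

```text
[0.57128554 0.3655396  0.10305107] 0.9948297799614598 [ 0.   -0.02 -0.   -0.02 -0.    0.    0.  ]
(array([583. , 363.7]), 74.2, 66.9, -4.5)
  shift(units) [ 3.23 -0.03  0.03] turn deg [ 0.1 -0.2 -0.2] frac [ 0.001 -0.002 -0.002]
    shift in final frame [ 3.24 -0.02  0.02]
  shift(units) [ 3.23 -0.03  0.03] turn deg [-179.9    0.3   -0.2] frac [-1.999  0.003 -0.003]
    shift in final frame [ 3.24  0.02 -0.02]
```

View pics/c11.png

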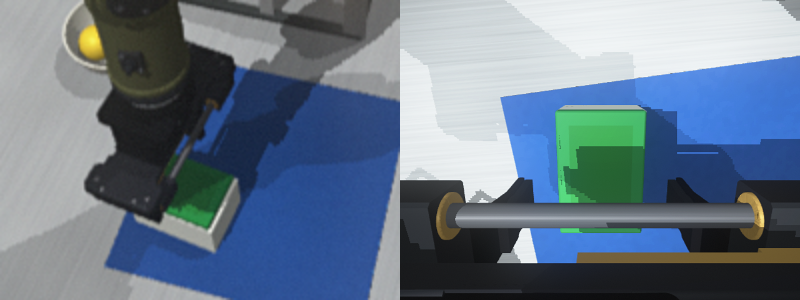

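Lid seated flat on the third tub. Descend and grip.

Call:
play_rows --targets '[{"claw": 0, "linear": [0.3, 0, 0], "rotation": [0, 0, 0]}, {"claw": 0, "linear": [0.5, 0, 0], "rotation": [0, 0, 0]}, {"claw": 0, "linear": [0.5, 0, 0], "rotation": [0, 0, 0]}, {"claw": 0, "linear": [0.5, 0, 0], "rotation": [0, 0, 0]}, {"claw": 0, "linear": [0.4, 0, 0], "rotation": [0, 0, 0]}, {"claw": 0, "linear": [0.3, 0, 0], "rotation": [0, 0, 0]}, {"claw": 0, "linear": [0.1, 0, 0], "rotation": [0, 0, 0]}, {"claw": 0, "linear": [0, 0, 0], "rotation": [0, 0, 0]}, {"claw": 0, "linear": [0, 0, 0], "rotation": [0, 0, 0]}]'

```text
time: 40.02
position: [0.5673, 0.3625, 0.023]
tool_rot: [1.26, 1.173, -1.274]
ft_force: [-0.8, 0.0, 0.1]
grip_width: 0.999
```

Run:
```python
from h import *
s=get_state();print(s['position'],s['grip_width'],s['qd'].round(2));go([.5707,.3652,.022],-94.6)
```

```text
[0.56725767 0.36250725 0.02295053] 0.9989643102893894 [-0.    0.01  0.    0.    0.   -0.    0.  ]
  shift(units) [ 0.04  0.13 -0.12] turn deg [0.1 0.3 0.4] frac [0.001 0.003 0.004]
    shift in final frame [ 0.04  0.13 -0.12]
  shift(units) [ 0.04  0.13 -0.12] turn deg [-179.9   -0.6    0.4] frac [-1.999 -0.007  0.004]
    shift in final frame [ 0.04 -0.13  0.12]
```

Call:
play_rows --targets '[{"claw": 0, "linear": [0.04, 0.12, -0.12], "rotation": [0, 0.003, 0.004]}, {"claw": 0, "linear": [0, 0, 0], "rotation": [0, 0, 0]}, {"claw": 1, "linear": [0, 0, 0], "rotation": [0, 0, 0]}, {"claw": 1, "linear": [0, 0, 0], "rotation": [0, 0, 0]}, {"claw": 1, "linear": [0, 0, 0], "rotation": [0, 0, 0]}, {"claw": 1, "linear": [0, 0, 0], "rotation": [0, 0, 0]}, {"claw": 1, "linear": [0, 0, 0], "rotation": [0, 0, 0]}, {"claw": 1, "linear": [0, 0, 0], "rotation": [0, 0, 0]}]' --newtons 40

```text
time: 40.68
position: [0.5725, 0.3665, 0.0245]
tool_rot: [1.271, 1.17, -1.263]
ft_force: [-0.0, -0.4, -0.4]
grip_width: 0.799
```

Call:
play_rows --targets '[{"claw": 1, "linear": [-0.3, 0, 0], "rotation": [0, 0, 0]}, {"claw": 1, "linear": [-0.6, 0, 0], "rotation": [0, 0, 0]}, {"claw": 1, "linear": [-0.9, 0, 0], "rotation": [-0.03, 0, 0]}, {"claw": 1, "linear": [-0.9, 0, 0], "rotation": [-0.03, 0, 0]}, {"claw": 1, "linear": [-0.9, 0, 0], "rotation": [-0.023, 0, 0]}, {"claw": 1, "linear": [-0.9, 0, 0], "rotation": [0, 0, 0]}, {"claw": 1, "linear": [-0.9, 0, 0], "rotation": [0, 0, 0]}, {"claw": 1, "linear": [-0.9, 0, 0], "rotation": [0, 0, 0]}, {"claw": 1, "linear": [-0.9, 0, 0], "rotation": [0, 0, 0]}, {"claw": 1, "linear": [-0.8, -0.1, 0.2], "rotation": [0, 0, 0]}]'

```text
time: 41.52
position: [0.5642, 0.359, 0.2337]
tool_rot: [1.157, 1.242, -1.171]
ft_force: [0.6, 0.8, -3.3]
grip_width: 0.803
```

Run:
```python
from h import *
s=get_state();print(s['position'],s['grip_width'],s['qd'].round(2));go([.493,.009,.255],-87.1)
```

```text
[0.56422448 0.35897019 0.23369873] 0.8027350150423113 [ 0.13 -0.26 -0.08 -0.2  -0.16  0.41  0.15]
  shift(units) [-0.78 -3.72 13.8 ] turn deg [0.7 0.2 0.5] frac [0.007 0.002 0.005]
    shift in final frame [-0.85 -3.55 13.84]
  shift(units) [-0.78 -3.72 13.8 ] turn deg [-179.3   -0.7    0.2] frac [-1.993 -0.008  0.003]
    shift in final frame [ -0.85   3.55 -13.84]
```

Call:
play_rows --targets '[{"claw": 1, "linear": [-0.3, -0.2, 0.8], "rotation": [0.007, 0.002, 0.005]}, {"claw": 1, "linear": [0, -0.25, 0.9], "rotation": [0, 0, 0]}, {"claw": 1, "linear": [0, -0.25, 0.9], "rotation": [0, 0, 0]}, {"claw": 1, "linear": [0, -0.25, 0.9], "rotation": [0, 0, 0]}, {"claw": 1, "linear": [0, -0.25, 0.9], "rotation": [0, 0, 0]}, {"claw": 1, "linear": [0, -0.25, 0.9], "rotation": [0, 0, 0]}, {"claw": 1, "linear": [0, -0.25, 0.9], "rotation": [0, 0, 0]}, {"claw": 1, "linear": [0, -0.25, 0.9], "rotation": [0, 0, 0]}, {"claw": 1, "linear": [0, -0.25, 0.9], "rotation": [0, 0, 0]}, {"claw": 1, "linear": [0, -0.25, 0.9], "rotation": [0, 0, 0]}]'

```text
time: 42.35
position: [0.5093, 0.137, 0.2574]
tool_rot: [1.172, 1.237, -1.141]
ft_force: [-0.0, 0.5, -3.2]
grip_width: 0.799
```

Call:
play_rows --targets '[{"claw": 1, "linear": [0, -0.25, 0.9], "rotation": [0, 0, 0]}, {"claw": 1, "linear": [0, -0.25, 0.9], "rotation": [0, 0, 0]}, {"claw": 1, "linear": [0, -0.25, 0.9], "rotation": [0, 0, 0]}, {"claw": 1, "linear": [0, -0.1, 0.9], "rotation": [0, 0, 0]}, {"claw": 1, "linear": [0, 0, 0.6], "rotation": [0, 0, 0]}, {"claw": 1, "linear": [0, 0, 0.3], "rotation": [0, 0, 0]}, {"claw": 1, "linear": [0, 0, 0], "rotation": [0, 0, 0]}, {"claw": 1, "linear": [0, 0, 0], "rotation": [0, 0, 0]}]'

```text
time: 43.02
position: [0.4906, 0.0165, 0.2636]
tool_rot: [1.169, 1.227, -1.142]
ft_force: [0.0, 0.7, -3.0]
grip_width: 0.803
```

Run:
```python
from h import *
s=get_state();print(s['position'],s['grip_width'],s['qd'].round(2));go([.493,.009,.205],-87.1)
```

```text
[0.49055872 0.01647317 0.26357686] 0.8034165992653292 [-0.   -0.01 -0.   -0.   -0.    0.01  0.  ]
  shift(units) [2.34 0.03 0.31] turn deg [ 1.1 -0.1 -1.2] frac [ 0.012 -0.001 -0.014]
    shift in final frame [2.34 0.08 0.3 ]
  shift(units) [2.34 0.03 0.31] turn deg [-1.789e+02  1.900e+00 -1.000e-01] frac [-1.988e+00  2.100e-02 -1.000e-03]
    shift in final frame [ 2.34 -0.08 -0.3 ]
```

Call:
play_rows --targets '[{"claw": 1, "linear": [0, 0.08, 0.3], "rotation": [0.012, 0, -0.014]}, {"claw": 1, "linear": [0.4, 0, 0], "rotation": [0, 0, 0]}, {"claw": 1, "linear": [0.6, 0, 0], "rotation": [0, 0, 0]}, {"claw": 1, "linear": [0.5, 0, 0], "rotation": [0, 0, 0]}, {"claw": 1, "linear": [0.2, 0, 0], "rotation": [0, 0, 0]}, {"claw": 1, "linear": [0.1, 0, 0], "rotation": [0, 0, 0]}, {"claw": 1, "linear": [0, 0, 0], "rotation": [0, 0, 0]}, {"claw": 1, "linear": [0, 0, 0], "rotation": [0, 0, 0]}]'

```text
time: 43.68
position: [0.4924, 0.022, 0.2162]
tool_rot: [1.163, 1.245, -1.155]
ft_force: [0.7, 0.6, -3.3]
grip_width: 0.807
```

Run:
```python
from h import *
s=get_state();print(s['position'],s['grip_width'],s['qd'].round(2));go([.493,.009,.190],-87.1)
```

```text
[0.49241218 0.0220354  0.21622548] 0.8073135063578863 [-0.01 -0.   -0.01  0.   -0.   -0.   -0.  ]
  shift(units) [ 1.05 -0.01  0.53] turn deg [ 1.1 -0.3 -0.1] frac [ 0.012 -0.004 -0.001]
    shift in final frame [ 1.05 -0.    0.52]
  shift(units) [ 1.05 -0.01  0.53] turn deg [-1.789e+02  1.000e-01 -5.000e-01] frac [-1.988e+00  1.000e-03 -6.000e-03]
    shift in final frame [ 1.05  0.   -0.52]
```

Call:
play_rows --targets '[{"claw": 1, "linear": [0, 0, 0.5], "rotation": [0.012, -0.004, -0.001]}, {"claw": 1, "linear": [0.1, 0, 0], "rotation": [0, 0, 0]}, {"claw": 1, "linear": [0.3, 0, 0], "rotation": [0, 0, 0]}, {"claw": 1, "linear": [0.15, 0, 0], "rotation": [0, 0, 0]}, {"claw": 1, "linear": [0.05, 0, 0], "rotation": [0, 0, 0]}, {"claw": 1, "linear": [0, 0, 0], "rotation": [0, 0, 0]}, {"claw": 1, "linear": [0, 0, 0], "rotation": [0, 0, 0]}]'

```text
time: 44.27
position: [0.4945, 0.008, 0.2013]
tool_rot: [1.174, 1.228, -1.173]
ft_force: [0.3, 0.0, -2.6]
grip_width: 0.799
```

Run:
```python
from h import *
s=get_state();print(s['position'],s['grip_width'],s['ft_force'].round(1));go([.493,.009,.190],-87.1)
```

```text
[0.49453589 0.00804955 0.2013293 ] 0.7991655879284633 [ 0.3  0.  -2.6]
  shift(units) [ 0.45 -0.06 -0.04] turn deg [-0.2  0.1 -0.2] frac [-0.002  0.001 -0.002]
    shift in final frame [ 0.45 -0.06 -0.04]
  shift(units) [ 0.45 -0.06 -0.04] turn deg [ 1.798e+02 -2.000e-01 -1.000e-01] frac [ 1.998 -0.003 -0.002]
    shift in final frame [0.45 0.06 0.04]
```

Call:
play_rows --targets '[{"claw": 1, "linear": [0.18, 0, -0.03], "rotation": [0, 0, 0]}, {"claw": 1, "linear": [0.15, 0, 0], "rotation": [0, 0, 0]}, {"claw": 1, "linear": [0.06, 0, 0], "rotation": [0, 0, 0]}, {"claw": 1, "linear": [0.02, 0, 0], "rotation": [0, 0, 0]}, {"claw": 1, "linear": [0, 0, 0], "rotation": [0, 0, 0]}]'

```text
time: 44.68
position: [0.4946, 0.0092, 0.1901]
tool_rot: [1.174, 1.229, -1.172]
ft_force: [0.1, -0.1, -3.6]
grip_width: 0.802
```

Call:
play_rows --targets '[{"claw": 1, "linear": [0.04, 0, 0], "rotation": [0, 0, 0]}, {"claw": 1, "linear": [0, 0, 0], "rotation": [0, 0, 0]}, {"claw": 0, "linear": [0, 0, 0], "rotation": [0, 0, 0]}, {"claw": 0, "linear": [0, 0, 0], "rotation": [0, 0, 0]}, {"claw": 0, "linear": [0, 0, 0], "rotation": [0, 0, 0]}, {"claw": 0, "linear": [-0.4, 0, 0], "rotation": [0, 0, 0]}, {"claw": 0, "linear": [-0.9, 0, 0], "rotation": [0, 0, 0]}, {"claw": 0, "linear": [-0.9, 0, 0], "rotation": [0, 0, 0]}, {"claw": 0, "linear": [-0.9, 0, 0], "rotation": [0, 0, 0]}, {"claw": 0, "linear": [-0.9, 0, 0], "rotation": [0, 0, 0]}]'

```text
time: 45.52
position: [0.4932, 0.0096, 0.294]
tool_rot: [1.173, 1.231, -1.173]
ft_force: [0.3, 0.1, -0.7]
grip_width: 0.998
```

Call:
play_rows --targets '[{"claw": 0, "linear": [-0.3, 0, 0.5], "rotation": [0, 0, 0]}, {"claw": 0, "linear": [0, 0, 0.9], "rotation": [0, 0, 0]}, {"claw": 0, "linear": [0, 0, 0.9], "rotation": [0, 0, 0]}, {"claw": 0, "linear": [0, 0, 0.9], "rotation": [0, 0, 0]}, {"claw": 0, "linear": [0, 0, 0.9], "rotation": [0, 0, 0]}, {"claw": 0, "linear": [0, 0, 0.9], "rotation": [0, 0, 0]}, {"claw": 0, "linear": [0, 0, 0.9], "rotation": [0, 0, 0]}, {"claw": 0, "linear": [0, 0, 0.6], "rotation": [0, 0, 0]}, {"claw": 0, "linear": [0, 0, 0.3], "rotation": [0, 0, 0]}, {"claw": 0, "linear": [0, 0, 0], "rotation": [0, 0, 0]}]'

```text
time: 46.35
position: [0.5088, -0.1653, 0.3242]
tool_rot: [1.176, 1.206, -1.151]
ft_force: [-0.7, 0.5, -0.1]
grip_width: 1.002
```

Call:
play_rows --targets '[{"claw": 0, "linear": [0, 0, 0], "rotation": [0, 0, 0]}, {"claw": 0, "linear": [0, 0, 0], "rotation": [0, 0, 0]}, {"claw": 0, "linear": [0, 0, 0], "rotation": [0, 0, 0]}, {"claw": 0, "linear": [0, 0, 0], "rotation": [0, 0, 0]}, {"claw": 0, "linear": [0, 0, 0], "rotation": [0, 0, 0]}, {"claw": 0, "linear": [0, 0, 0], "rotation": [0, 0, 0]}, {"claw": 0, "linear": [0, 0, 0], "rotation": [0, 0, 0]}, {"claw": 0, "linear": [0, 0, 0], "rotation": [0, 0, 0]}, {"claw": 0, "linear": [0, 0, 0], "rotation": [0, 0, 0]}, {"claw": 0, "linear": [0, 0, 0], "rotation": [0, 0, 0]}]'

```text
time: 47.18
position: [0.5099, -0.1581, 0.3261]
tool_rot: [1.17, 1.209, -1.142]
ft_force: [0.1, 0.6, 0.9]
grip_width: 1.001
```

Run:
```python
from h import *
t=get_image('top'); sd=get_image('side'); print(get_state()['time'])
for c in quads(mask(t,'yellow'),400): print('yellow',rect(onz('top',c,.166)))
o=np.hstack([cv2.resize(t[80:320,180:420],(400,400)),cv2.resize(sd[150:400,150:400],(400,400))]); cv2.imwrite('pics/c12.png',o)
```

```text
47.2833
yellow (array([490.5,   8.2]), 132.1, 91.1, 2.3)
```

View pics/c12.png

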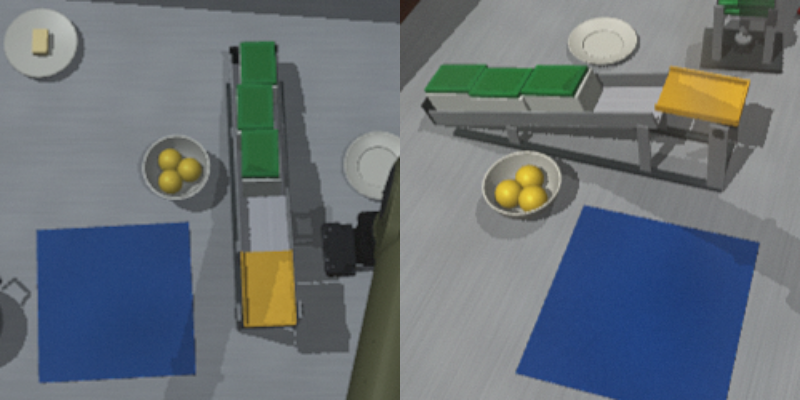

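Run:
```python
from h import *
sd=get_image('side'); t=get_image('top')
a=cv2.resize(sd[175:235,155:285],None,fx=6,fy=6,interpolation=cv2.INTER_CUBIC)
b=cv2.resize(t[95:195,310:370],None,fx=2.3,fy=2.3,interpolation=cv2.INTER_CUBIC)
b=cv2.rotate(b,cv2.ROTATE_90_CLOCKWISE); o=np.zeros((a.shape[0]+b.shape[0],780,3),np.uint8); o[:a.shape[0]]=a; o[a.shape[0]:,:b.shape[1]]=b
cv2.imwrite('pics/c13.png',o)
```

```text
(no output)
```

View pics/c13.png

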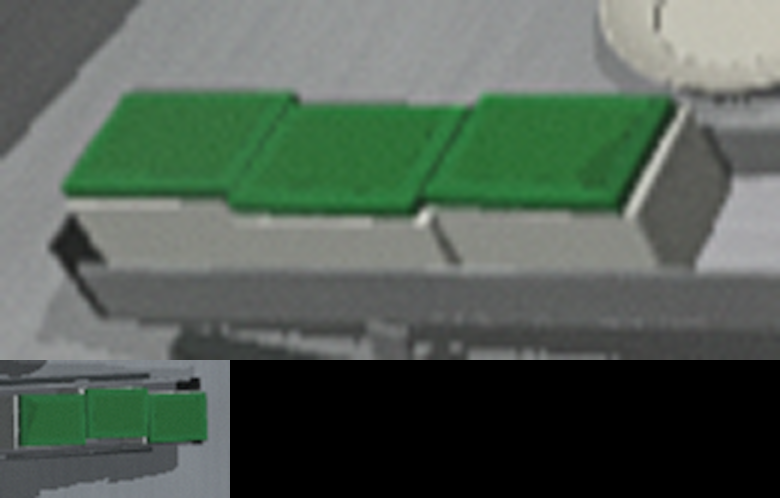

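```bash
python3 -c "
from bench import *
print(close_job())"
```

```text
the job is handed in; nothing more can be done
None
```

I closed all three tubs with green lids from the rack and sent each one down the lane from the tipping tray. There was no fourth tub. The job was handed in at about 47 s of the 210 s.

- **Lane and lids:** the last pictures from the top and side cameras show the three tubs nose to tail in the lane, each with its lid flat on. The middle tub sits a few millimetres to one side. The third tub's lid is pushed slightly downhill, which fits the 3.5–4 mm of play in the mouth.
- **Tray, mat and other items:** the tray is back where it started (132 x 91 mm in the top view, as at the start). The mat is empty. I never drove the arm near the bowl, plate or pot; only the bowl and plate show in the final crops, and they look unmoved.
- **Camera disagreement:** the wrist camera read about 4 mm short in x compared with the top and side cameras, which agreed with each other. I used the top and side values, and every lid went in with no noticeable contact force.
- **Disturbances:** I saw neither a knocked tub nor a slackened grip.

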